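Pack the door wedges head to tail and put the bike key away in the entry tray

ROBOT

A 7-joint arm with a two-finger parallel gripper is mounted at the origin on the work surface. World frame = base frame: x ahead of the robot, y to its left, z up, the work surface at z = 0. Lengths are in mm, angles in rad, forces in N, time in s.
With the tool pointing down it reaches from about 400 to 875 mm from the base axis. Payload 4.4 kg.
Tool frame: the origin (TCP) lies at the very end of the fingers, on their centre line; the grasp point (between the pads) lies 19 mm behind it; z points along the fingers, y is the line along which they close (so a half turn about z gives the same grasp; the last joint's range is limited). The gripper opens to 85 mm and grips with 20 to 120 N. Pads are 22 mm wide; open, the fingers measure 114 mm over their backs; the gripper's body (76 mm by 85 mm) begins 54 mm behind the grasp point. The pads swing forward as they close: fully open they stand 13 mm farther back than shut.
Start: joints at [-1.362, 0.628, 0.038, 1.517, -0.027, 0.996, -0.02], TCP at [176.356, 625.633, 231.313] pointing down, gripper open.
Joint ranges: [-3.06, 3.06], [-0.37, 2.12], [-1.25, 1.32], [0.18, 2.47], [-1.1, 4.24], [0.23, 1.98], [-2.94, 2.94]. Speed limits (rad/s): [2.57, 2.57, 3.14, 3.14, 3.14, 3.14, 3.14].

INTERFACE

Orientations are given as [roll, pitch, yaw] about the fixed x, y, z axes, in that order (R = Rz(yaw) Ry(pitch) Rx(roll)).
In Python, from cell import monitor, viewer, workorder gives the robot as it stands.
- The arm moves only by the tool arm_command, never from a script. Its argument "series" is one flat list of numbers, 5 for each row, row after row: the opening in per cent of the stroke, from 0 (shut) to 100 (fully open), then the shift along the tool's x, y, z in cm, then the turn about the tool's z in degrees. In form: [claw, x, y, z, roll, claw, x, y, z, roll, ...]. A call has exactly 5 rows; each row is the pose to reach, as a shift and turn from the pose commanded when the call began, along the tool's axes at that moment; what a row does not reach only later rows make up. A row lasts 1/12 s, in which the tool goes at most 41.7 mm and 7.16 degrees, less where a joint would pass 70% of its speed; a pose out of reach is approached as far as the arm can. A call with a gripper value outside its range is refused whole. The fingers move at their own pace and stop on an object; the grip force is fixed at half the most. Time passes only in rows, so rows that repeat a pose let the fingers close, or fill a call up. It gives the time, the measured TCP pose, the force, the opening and the grip force at its end, in the units of the state.
- monitor.read_state(): the state, without advancing time (a new reading comes with each control period).
- viewer.get_image(name): name is "scene" or "top" or "wrist"; returns (picture, depth): 384x512x3 uint8, red, green, blue; 384x512 float32, mm along the optical axis (not along the pixel's ray), 0 where there is no reading.
- viewer.camera_model(name): a dict with "mtx" (3x3 intrinsics, pixels), "R" (3x3) and "t" (3): a world point X has camera coordinates R X + t. Camera axes: x right, y down, z forward; pixel columns grow to the right and rows downward; lengths in mm; the calibration is good to about 2 mm. A picture is of the moment at which its call begins: read the wrist's pose just before it. camera_model takes no time and is no camera call; for the wrist camera it gives the pose at the moment of the call.
- workorder.finish_job(): hands the job in; it is judged then, once.
The state is a dict: "clock": time; "qpos": joint angles; "qd": joint speeds; "tau": joint torques, N m; "eef_pos": TCP position; "tool_rot": TCP orientation; "force": force on the tool from outside, world axes, zero at the start; "torque": the same for the moment, N m; "width": finger opening in mm; "gripper_force": force on a finger pad.
Only numpy, scipy, OpenCV 4.12 (cv2) and the standard library are available. Lean on these libraries where they do the work, as an engineer would, in place of code of your own. Each camera call takes 0.05 s, during which the arm holds its last target. There are 200 camera calls.

TASK

Put the door wedges and the bike lock key away in the bamboo tray: pack the three loose wedges beside the one already in the rectangular compartment, alternately thick end beside thin end, so that all four lie flat on its floor, square with it, and fill it; and lay the key flat in its key-shaped recess. Let go of everything, and leave the glass bowl and the whistle where they stand.

Things in the scene. Friction and masses are not known exactly. Their poses are not given: they have to be found in the camera images.
- tray: Low bamboo tray, fixed to the shelf: 92 mm (own x) by 174 mm (own y), rim 12 mm above the shelf all over. Origin: centre of its underside. Wedge compartment towards -y, key-shaped recess towards +y.
- wedge_space (a point): Centre of the floor of the tray's open rectangular wedge compartment, axes as the tray's. Inside 68 mm in x, 93 mm in y, 8 mm deep; floor 4 mm above the shelf. Four wedges side by side along y, each lengthwise along x, take 84 mm: 9 mm spare in y, 8 mm in x. Two wedges with slanted faces together make a rectangle 42 mm wide. Rim beyond the x ends: 12 mm wide.
- key_space (a point): Centre of the head part of the key-shaped recess in the tray, on the recess floor: 7 mm above the shelf, 5 mm below the rim; axes as the tray's. Head part 36 mm (x) by 32 mm (y); from it a channel 14 mm wide runs 44 mm to +x for the blade, beginning 18 mm from this point. This point is 48 mm in y beyond the wedge compartment's +y wall.
- wedge0_mid (a point): Grey rubber door wedge on its side, from above a right-angled trapezoid: 60 mm long, 34 tall, 30 wide at the thick end, 12 at the thin; edges eased 2 mm, 45 g. Point: mid-height, mid-length, mid-width. Own x to the thick end (ends at x +-30), z up; straight face y=-10.5, slanted face y=+1.5 (thin end) to +19.5 (thick). In the tray: straight face along compartment's -y wall, thick end to +x.
- wedge1_mid (a point): Grey rubber door wedge on its side, from above a right-angled trapezoid: 60 mm long, 34 tall, 30 wide at the thick end, 12 at the thin; edges eased 2 mm, 45 g. Point: mid-height, mid-length, mid-width. Own x to the thick end (ends at x +-30), z up; straight face y=-10.5, slanted face y=+1.5 (thin end) to +19.5 (thick). Loose on the shelf.
- wedge2_mid (a point): Grey rubber door wedge on its side, from above a right-angled trapezoid: 60 mm long, 34 tall, 30 wide at the thick end, 12 at the thin; edges eased 2 mm, 45 g. Point: mid-height, mid-length, mid-width. Own x to the thick end (ends at x +-30), z up; straight face y=-10.5, slanted face y=+1.5 (thin end) to +19.5 (thick). Loose on the shelf.
- wedge3_mid (a point): Grey rubber door wedge on its side, from above a right-angled trapezoid: 60 mm long, 34 tall, 30 wide at the thick end, 12 at the thin; edges eased 2 mm, 45 g. Point: mid-height, mid-length, mid-width. Own x to the thick end (ends at x +-30), z up; straight face y=-10.5, slanted face y=+1.5 (thin end) to +19.5 (thick). Loose on the shelf.
- key_head (a point): Centre of the blue plastic head of the bike lock key, half-way up. The key lies flat on the shelf: head 30 mm (own x) by 26 mm (own y) by 13 mm tall; a steel blade 8 mm wide and 6 mm tall runs from the head along own +x, its underside level with the head's. Whole length 70 mm; 30 g. z up.
- key_tip (a point): End of the key's steel blade, 55 mm from the head's centre along the key's own +x, 3 mm above the key's underside.
- bowl: Bystander: clear glass bowl, 130 mm across, 50 mm tall; origin at the centre of its underside.
- whistle: Bystander: chrome whistle lying on its side, about 45 by 22 mm, 18 mm tall; origin on its underside, under the round chamber.
Mind the look-alikes: they are no part of the job. There is more than one size of the part that bears key_head; the job needs the middle-sized. What is shaped like the part that bears wedge2_mid but yellow is not meant.

How it is judged:
By the outcome, as a careful person would: the job done as asked, in the order asked, and still so for the second after the job is handed in, with the robot touching nothing.
It also fails if it takes over 72 s, if anything falls off the work surface, if the arm or the gripper's body presses on something with over 40 N, if the wrist force passes 120 N, or if a joint passes its speed limit or range.

## Working session

There is one attempt and no reset: what is moved stays moved. The work goes in short steps, Python scripts to look and compute and a tool call to move; the robot and the scene stay as the last step left them, time stands still between calls to the robot, and variables do not carry over. Pictures are saved under pics/ and viewed, at most 10 in all, crops included, and the job is handed in when it is done.

Besides the shell and the picture viewer there is one more tool, called after "Call:" in YAML: its name, and indented under it one key for each argument. arm_command: Moves the arm, as the interface text tells. Its arguments: {"type":"object","properties":{"series":{"type":"array","items":{"type":"number"}}},"required":["series"]}

```bash
mkdir -p pics; ls; python3 - <<'E'
from cell import monitor, viewer
import cv2,numpy as np
s=monitor.read_state();print({k:np.round(v,3) for k,v in s.items()})
for n in("scene","top"):
    m=viewer.camera_model(n);print(n,m)
    p,d=viewer.get_image(n);np.savez(f"pics/{n}0.npz",p=p,d=d)
    cv2.imwrite(f"pics/{n}0.png",cv2.resize(p[:,:,::-1],(800,600),interpolation=cv2.INTER_CUBIC))
E
```

```text
pics
{'clock': np.float64(0.0), 'qpos': array([-1.362,  0.629,  0.038,  1.518, -0.027,  0.996, -0.02 ]), 'qd': array([ 0.   , -0.001, -0.   , -0.   , -0.001, -0.001, -0.   ]), 'tau': array([-1.0000e-03, -5.6339e+01,  1.2260e+00, -1.9345e+01,  1.1000e-02,
        1.0000e-02, -0.0000e+00]), 'eef_pos': array([176.157, 625.016, 230.384]), 'tool_rot': array([-3.14 , -0.   ,  2.867]), 'force': array([ 0.411, -0.626, -0.304]), 'torque': array([-0.014,  0.037,  0.028]), 'gripper_force': np.float64(0.0), 'width': np.float64(85.54)}
scene {'mtx': array([[385.37088609,   0.        , 257.7538181 ],
       [  0.        , 385.37088609, 190.09683376],
       [  0.        ,   0.        ,   1.        ]]), 'R': array([[ 0.74358307,  0.66853772, -0.01189715],
       [ 0.50673171, -0.57504405, -0.64229846],
       [-0.43624214,  0.4715736 , -0.76636228]]), 't': array([-397.02940549, -277.71897093, 1278.00001431])}
top {'mtx': array([[428.59836066,   0.        , 252.84021122],
       [  0.        , 428.59836066, 195.44726615],
       [  0.        ,   0.        ,   1.        ]]), 'R': array([[ 0.01248739, -0.9998466 ,  0.01228206],
       [-0.99729432, -0.01334354, -0.07229105],
       [ 0.07244385, -0.0113461 , -0.99730795]]), 't': array([ -58.76161988,  575.32979895, 1035.4106839 ])}
```

View pics/top0.png

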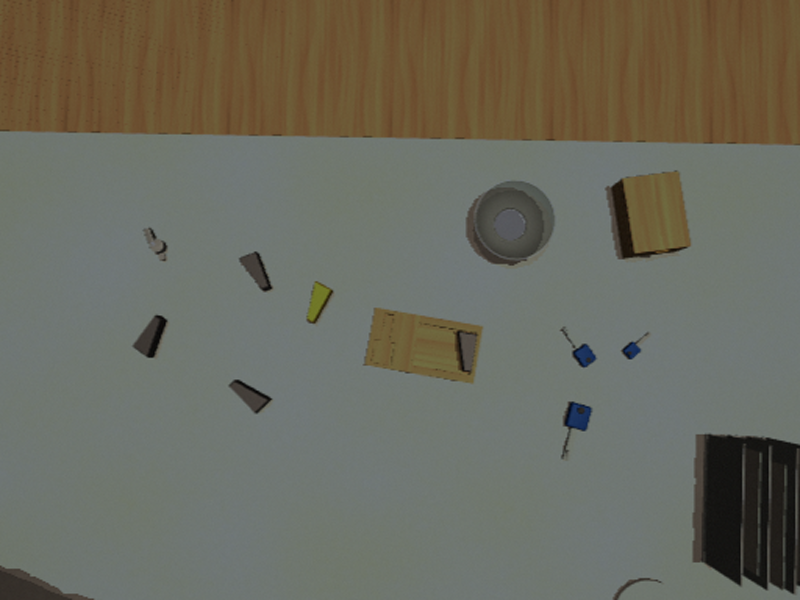

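View pics/scene0.png

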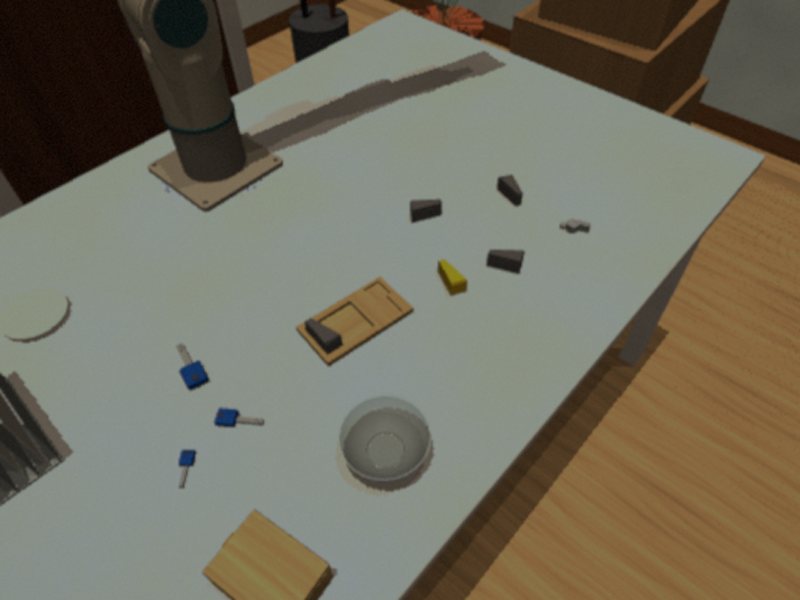

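Top view (800x600 px): grey wedges at (256,271), (151,336) and (250,395), with a fourth in the tray at (467,352). The yellow look-alike is at (319,302), so I won't use it. Blue keys: large at (577,418), small at (632,350), middle-sized at (584,355), which is the one I want. The bowl is at (512,223), the whistle at (155,243), and the tray at (424,345) with its compartment to the right. I'll measure next.

```bash
cat > h.py <<'E'
import numpy as np, cv2
from scipy.optimize import minimize
from cell import monitor, viewer
WEDGE=np.array([[-30,-10.5],[30,-10.5],[30,19.5],[-30,1.5]])
KEYH=np.array([[-15,-13],[15,-13],[15,13],[-15,13]])
KEY=np.array([[-15,-13],[15,-13],[15,-4],[55,-4],[55,4],[15,4],[15,13],[-15,13]])
TRAY=np.array([[-46,-87],[46,-87],[46,87],[-46,87]])
COMP=np.array([[-34,-46.5],[34,-46.5],[34,46.5],[-34,46.5]])
def snap(name):
    m=viewer.camera_model(name); p,d=viewer.get_image(name)
    return dict(p=p,d=d,m=m)
def cloud(s):
    d=s['d'];v,u=np.mgrid[:d.shape[0],:d.shape[1]];K=s['m']['mtx']
    c=np.stack([(u-K[0,2])/K[0,0]*d,(v-K[1,2])/K[1,1]*d,d],-1)
    w=(c-s['m']['t'])@s['m']['R']; w[d<=0]=np.nan
    return w
def proj(s,X):
    c=np.atleast_2d(X)@s['m']['R'].T+s['m']['t']; q=c@s['m']['mtx'].T
    return q[:,:2]/q[:,2:]
def at(s,uv,z):  # pixel -> world at height z
    K=s['m']['mtx'];r=np.linalg.inv(K)@[uv[0],uv[1],1]
    o=-s['m']['R'].T@s['m']['t'];r=s['m']['R'].T@r
    return o+r*(z-o[2])/r[2]
def place(poly,x):
    c,s=np.cos(x[2]),np.sin(x[2]); return poly@np.array([[c,s],[-s,c]])+x[:2]
def fit(s,mask,poly,z,x0,ss=4):
    """pose x,y,yaw of poly at height z whose picture best matches mask (IoU)"""
    ys,xs=np.nonzero(mask);b=25
    l,t=max(xs.min()-b,0),max(ys.min()-b,0);r,bt=xs.max()+b,ys.max()+b
    M=np.kron(mask[t:bt,l:r].astype(np.uint8),np.ones((ss,ss),np.uint8))
    def cost(x):
        q=proj(s,np.c_[place(poly,[x[0],x[1],x[2]/30]),np.full(len(poly),z)])
        q=(q+.5-[l,t])*ss-.5
        A=np.zeros_like(M);cv2.fillPoly(A,[np.round(q*256).astype(np.int32)],1,shift=8)
        return 1-(A&M).sum()/max(1,(A|M).sum())
    best=None
    for k in np.arange(0,2*np.pi,np.pi/4) if x0[2] is None else [x0[2]]:
        x=[x0[0],x0[1],k*30]
        res=minimize(cost,x,method='Nelder-Mead',options=dict(initial_simplex=np.array([x]*4)+np.array([[0,0,0],[5,0,0],[0,5,0],[0,0,6]]),xatol=.02,fatol=1e-4,maxiter=300))
        if best is None or res.fun<best.fun: best=res
    return np.array([best.x[0],best.x[1],(best.x[2]/30+np.pi)%(2*np.pi)-np.pi]),1-best.fun
def blob(mask,uv):
    n,L=cv2.connectedComponents(mask.astype(np.uint8))
    ys,xs=np.nonzero(L); i=np.argmin((xs-uv[0])**2+(ys-uv[1])**2)
    return L==L[ys[i],xs[i]]
E
cat > m1.py <<'E'
from h import *
f=1.5625
s=snap("top");w=cloud(s)
hsv=cv2.cvtColor(s['p'],cv2.COLOR_RGB2HSV)
print('table z',np.nanmedian(w[230:260,100:250,2]))
for n,uv in dict(A=(256,271),B=(151,336),C=(250,395),Y=(319,302),T=(467,352)).items():
    c=np.array(uv)/f;zt=w[int(c[1])-1:int(c[1])+2,int(c[0])-1:int(c[0])+2,2].mean()
    m=blob((w[...,2]>zt-8)&(w[...,2]<zt+6),c)
    x,i=fit(s,m,WEDGE,zt,[*at(s,c,zt)[:2],None]);print(n,x.round(2),'iou',i.round(3),'z',zt.round(1),m.sum())
for n,uv in dict(mid=(584,355),big=(577,418),small=(632,350)).items():
    c=np.array(uv)/f;m=blob((hsv[...,0]>100)&(hsv[...,0]<130)&(hsv[...,1]>140),c)
    print(n,at(s,c,13)[:2].round(0),'area mm2',m.sum()*(1035/428.6)**2, 'z',np.nanmedian(w[m][:,2]),cv2.minAreaRect(np.argwhere(m).astype(np.float32)))
c=np.array((424,345))/f
m=blob((w[...,2]>6)&(w[...,2]<60),(375/f,340/f));r=fit(s,m,TRAY,12,[*at(s,c,12)[:2],1.4]);print('tray',r,m.sum())
P=s['p'][180:310,60:430,::-1]
a=cv2.resize(s['p'][195:300,340:425,::-1],None,fx=5,fy=5,interpolation=cv2.INTER_CUBIC);cv2.imwrite('pics/keys.png',cv2.convertScaleAbs(a,alpha=1.6))
s2=snap("scene");w2=cloud(s2)
for n,uv in dict(mid=(227,417),A=(505,255),B=(513,186),C=(425,205),trayrim=(372,292)).items():
    c=(np.array(uv)/f).astype(int);print('scene',n,w2[c[1],c[0]].round(1))
E
python3 m1.py
```

```text
table z 0.5739002317940993
A [6.2572e+02 1.6737e+02 3.7000e-01] iou 0.915 z 35.0 208
B [525.84 329.49   2.56] iou 0.918 z 34.5 232
C [434.65 176.51  -2.35] iou 0.925 z 34.1 224
Y [ 5.778e+02  7.243e+01 -4.800e-01] iou 0.927 z 34.8 212
T [ 5.0427e+02 -1.6217e+02 -1.4000e-01] iou 0.918 z 38.9 213
mid [ 502. -352.] area mm2 606.4705345666331 z 12.788118362996187 ((227.3461456298828, 373.7307434082031), (11.371355056762695, 9.707253456115723), 33.6900634765625)
big [ 403. -340.] area mm2 1125.4693574169248 z 16.46048558854696 ((266.0588073730469, 369.73529052734375), (13.581995010375977, 15.279744148254395), 75.96376037597656)
small [ 511. -429.] area mm2 361.5497417608774 z 9.542700090368633 ((224.00003051757812, 404.00006103515625), (7.0710673332214355, 8.485280990600586), 45.0)
tray (array([514.81760802, -96.71244085,   2.9842371 ]), np.float64(0.6751323996704719)) 1811
scene mid [ 504.5 -353.3   11.3]
scene A [628.6 162.5  33.5]
scene B [530.8 324.2  33.3]
scene C [437.9 170.6  33.1]
scene trayrim [494.2 -35.5   6.5]
```

View pics/keys.png

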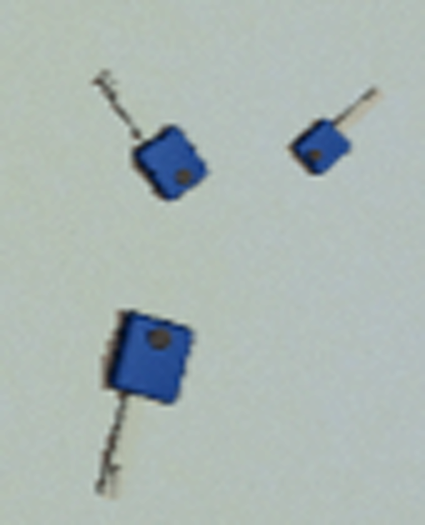

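```bash
cat > go.py <<'E'
import sys,numpy as np
from cell import monitor
from scipy.spatial.transform import Rotation as Ro
def go(x,y,z,yawdeg,base=None):
    """shift (cm, tool axes) and turn (deg about tool z) from the present/base pose to the target"""
    s=monitor.read_state()
    p,yw=(s['eef_pos'],s['tool_rot'][2]) if base is None else (np.array(base[:3]),np.radians(base[3]))
    R=Ro.from_euler('xyz',[np.pi,0,yw]).as_matrix()
    d=R.T@(np.array([x,y,z])-p)/10; t=-((yawdeg-np.degrees(yw)+180)%360-180)
    print('shift cm',d.round(2),'turn',round(t,1),'rows',round(max(np.linalg.norm(d)/4.17,abs(t)/7.16),1))
def st():
    s=monitor.read_state();print(round(float(s['clock']),2),s['eef_pos'].round(1),np.degrees(s['tool_rot']).round(2),'F',s['force'].round(1),'w',round(float(s['width']),1),'g',round(float(s['gripper_force']),1))
if __name__=='__main__':
    v=list(map(float,sys.argv[1:])); st(); go(*v[:4])
E
python3 go.py 526 329 200 56.7
```

```text
0.2 [176.3 625.2 230.7] [-179.93   -0.    164.25] F [0.1 0.2 0.4] w 85.5 g 0.0
shift cm [-41.7  -19.02   3.07] turn 107.6 rows 15.0
```

The crop shows three keys. The middle-sized one has its head at crop (171,163), about 13 mm tall by depth. The large one is at (150,357) and the small one at (320,146). I'm choosing the first.

```bash
cat >> go.py <<'E'
E
cat > plan.py <<'E'
import sys,numpy as np
from go import *
def plan(x,y,z,yaw,n,base=None):
    s=monitor.read_state()
    p,yw=(s['eef_pos'],np.degrees(s['tool_rot'][2])) if base is None else (np.array(base[:3],float),base[3])
    q=np.array([x,y,z],float); dy=(yaw-yw+180)%360-180
    for i in range(n):
        a=p+(q-p)*i/n; b=p+(q-p)*(i+1)/n; go(*b,yw+dy*(i+1)/n,base=[*a,yw+dy*i/n])
if __name__=='__main__':
    v=list(map(float,sys.argv[1:])); st(); plan(*v[:4],int(v[4]))
E
python3 plan.py 526 329 200 56.7 3
```

```text
0.2 [176.3 625.2 230.7] [-179.93   -0.    164.25] F [0.1 0.2 0.4] w 85.5 g 0.0
shift cm [-13.9   -6.34   1.02] turn 35.9 rows 5.0
shift cm [-14.98   3.     1.02] turn 35.9 rows 5.0
shift cm [-10.38  11.21   1.02] turn 35.9 rows 5.0
```

Call:
arm_command:
  series: [100,-2.8,-1.3,0.2,7.2,100,-5.6,-2.5,0.4,14.4,100,-8.3,-3.8,0.6,21.5,100,-11.1,-5.1,0.8,28.7,100,-13.9,-6.3,1.0,35.8]

```text
clock: 0.62
eef_pos: [293.8, 526.0, 221.2]
tool_rot: [-3.141, 0.0, 2.236]
force: [0.6, 0.1, 0.0]
width: 85.3
gripper_force: 0.0
```

Call:
arm_command:
  series: [100,-3,0.6,0.2,7.2,100,-6,1.2,0.4,14.4,100,-9,1.8,0.6,21.5,100,-12,2.4,0.8,28.7,100,-15,3,1.0,35.8]

```text
clock: 1.03
eef_pos: [410.7, 427.4, 211.2]
tool_rot: [-3.141, -0.0, 1.611]
force: [1.4, -0.6, 0.5]
width: 85.7
gripper_force: 0.0
```

Call:
arm_command:
  series: [100,-2.1,2.2,0.2,7.2,100,-4.2,4.5,0.4,14.4,100,-6.2,6.7,0.6,21.5,100,-8.3,9,0.8,28.7,100,-10.4,11.2,1.0,35.8]

```text
clock: 1.45
eef_pos: [527.5, 328.9, 201.1]
tool_rot: [-3.141, -0.0, 0.986]
force: [-0.4, 0.7, -0.5]
width: 85.7
gripper_force: 0.0
```

```bash
cat > wr.py <<'E'
from h import *
import sys
def wedge_here(x0,tag,zt=None,save=True,shelf=0):
    s=snap("wrist");w=cloud(s)
    if save: cv2.imwrite(f'pics/{tag}.png',cv2.resize(s['p'][:,:,::-1],(800,600)))
    np.savez(f'pics/{tag}.npz',p=s['p'],d=s['d'],**s['m'])
    c=proj(s,[x0[0],x0[1],34+shelf])[0]
    if zt is None: zt=np.nanmedian(w[int(c[1])-3:int(c[1])+4,int(c[0])-3:int(c[0])+4,2])
    m=blob((w[...,2]>zt-6)&(w[...,2]<zt+6),c)
    x,i=fit(s,m,WEDGE,zt,x0,2)
    print(tag,'px',c.round(0),'zt',zt.round(1),'pose',x[:2].round(1),'yaw',np.degrees(x[2]).round(1),'iou',i.round(3),'table',np.nanpercentile(w[...,2],20).round(1))
    return x,s,w
if __name__=='__main__':
    wedge_here([525.8,329.5,2.56],'wB')
    import go;go.st();print(viewer.camera_model('wrist'))
E
python3 wr.py
```

```text
wB px [249. 171.] zt 33.4 pose [526.8 329.2] yaw 145.9 iou 0.952 table -1.2
1.5 [533.2 321.9 201.3] [1.7956e+02 5.0000e-02 5.5740e+01] F [ 5.5 -3.9  0.7] w 85.4 g 0.0
{'mtx': array([[315.98890417,   0.        , 252.29258479],
       [  0.        , 315.98890417, 189.90827168],
       [  0.        ,   0.        ,   1.        ]]), 'R': array([[ 0.82732015, -0.56168337,  0.00729153],
       [-0.5427179 , -0.7959021 ,  0.26832282],
       [-0.14490912, -0.22594612, -0.96330146]]), 't': array([-263.22717753,  517.36857475,  498.40053372])}
```

View pics/wB.png

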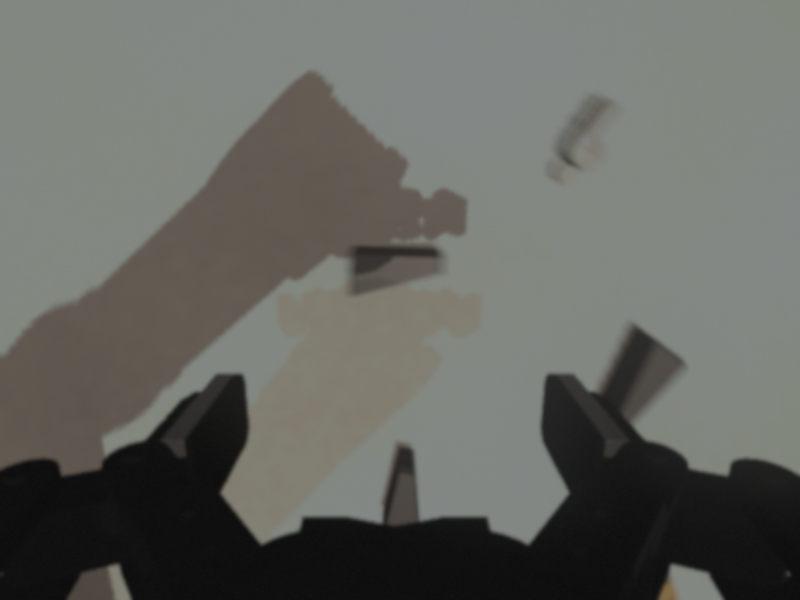

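The wrist view shows wedge B at (395,268), wedge C at (640,372), wedge A at (402,485) and the whistle at (585,130). The fingers are at (235,400) and (555,400). It's slightly blurred because the arm was still settling, so I'll measure again now that it's still.

```bash
python3 - <<'E'
from wr import *
import go
from plan import plan
snap("wrist");go.st()
x,s,w=wedge_here([526,329.4,2.55],'wB2')
m=(w[...,2]>120)
# finger pixels: rows 240-300, left 140..160 (512 scale), tips
for (a,b) in((130,160),(345,375)):
    r=w[235:290,a:b].reshape(-1,3);r=r[r[:,2]>100];print('finger z min',np.percentile(r[:,2],[0,2,10,50]).round(1),r[r[:,2].argmin()].round(1))
go.st()
yw=np.degrees(x[2])-90
t=place(np.array([[0,-3.]]),x)[0];print(t)
plan(*t,6,yw,2)
E
```

```text
1.55 [531.1 323.7 201.3] [1.7968e+02 8.0000e-02 5.6230e+01] F [ 0.1 -0.6  1. ] w 85.4 g 0.0
wB2 px [243. 169.] zt 33.5 pose [526.3 329.1] yaw 145.9 iou 0.948 table -1.2
finger z min [212.9 214.7 218.1 228.3] [498.1 349.2 212.9]
finger z min [213.6 215.1 218.3 228.4] [563.  291.5 213.6]
1.6 [528.6 326.7 201.1] [1.7988e+02 7.0000e-02 5.6570e+01] F [ 0.3  0.1 -1. ] w 85.4 g 0.0
[527.9538884  331.62918628]
shift cm [ 0.19 -0.16  9.75] turn 0.3 rows 2.3
shift cm [ 0.19 -0.16  9.75] turn 0.3 rows 2.3
```

Call:
arm_command:
  series: [100,0.3,0,1,1,100,0.3,0,4,1,100,0.3,0,7,1,100,0.3,0,9,1,100,0.3,0,10,1]

```text
clock: 2.02
eef_pos: [524.6, 333.5, 97.6]
tool_rot: [-3.138, 0.004, 0.978]
force: [-0.2, 0.0, -0.0]
width: 85.1
gripper_force: 0.0
```

```bash
python3 - <<'E'
from wr import *
import go
from plan import plan
go.st()
x,s,w=wedge_here([526,329.4,2.55],'wB3')
go.st()
t=place(np.array([[0,-3.]]),x)[0];plan(*t,3,np.degrees(x[2])-90,1)
E
```

```text
2.02 [524.6 333.5  97.6] [-179.77    0.25   56.02] F [-0.2  0.  -0. ] w 85.1 g 0.0
wB3 px [256. 206.] zt 33.4 pose [527.1 329.1] yaw 145.6 iou 0.958 table -1.1
2.07 [524.6 333.   97.1] [-179.78    0.31   56.  ] F [-0.8  0.2 -1.3] w 85.7 g 0.0
shift cm [0.11 0.43 9.41] turn 0.4 rows 2.3
```

Call:
arm_command:
  series: [100,0,0,2,0,100,0,0,4,0,100,0,0,5,0,100,0,0,5,0,100,0,0,5,0]

```text
clock: 2.48
eef_pos: [528.1, 332.8, 51.7]
tool_rot: [-3.141, -0.0, 0.975]
force: [0.3, -1.2, 0.8]
width: 85.7
gripper_force: 0.0
```

```bash
python3 - <<'E'
from wr import *
import go
from plan import plan
go.st()
x,s,w=wedge_here([526,329.4,2.55],'wB4')
go.st()
t=place(np.array([[0,-3.]]),x)[0];plan(*t,3,np.degrees(x[2])-90,1)
E
```

```text
2.48 [528.1 332.8  51.7] [-1.7999e+02 -1.0000e-02  5.5880e+01] F [ 0.3 -1.2  0.8] w 85.7 g 0.0
wB4 px [250. 236.] zt 33.4 pose [527.6 329.2] yaw 145.8 iou 0.954 table -1.1
2.53 [528.8 332.9  52.4] [ 1.7997e+02 -9.0000e-02  5.5880e+01] F [-0.2 -0.4 -0.1] w 85.3 g 0.0
shift cm [-0.07  0.11  4.94] turn 0.1 rows 1.2
```

Call:
arm_command:
  series: [100,-0.1,0,2,0,100,-0.1,0,4,0,100,-0.1,0,4.9,0,100,-0.1,0,4.9,0,0,-0.1,0,4.9,0]

```text
clock: 2.95
eef_pos: [528.1, 331.6, 3.0]
tool_rot: [3.141, -0.001, 0.975]
force: [0.7, 0.2, -0.5]
width: 75.4
gripper_force: 0.0
```

Call:
arm_command:
  series: [0,0,0,0,0,0,0,0,0,0,0,0,0,0,0,0,0,0,0,0,0,0,0,0,0]

```text
clock: 3.37
eef_pos: [528.9, 332.1, 4.1]
tool_rot: [3.14, -0.003, 0.975]
force: [0.2, 0.6, 7.0]
width: 58.4
gripper_force: 65.0
```

Call:
arm_command:
  series: [0,0,0,-0.5,0,0,0,0,-2,0,0,0,0,-5,0,0,0,0,-8,0,0,0,0,-10,0]

```text
clock: 3.78
eef_pos: [528.5, 331.6, 105.2]
tool_rot: [3.14, -0.002, 0.975]
force: [1.1, -0.6, -0.2]
width: 58.5
gripper_force: 64.4
```

```bash
python3 - <<'E'
from wr import *
import go
from plan import plan
go.st()
s=snap("wrist");w=cloud(s);z=monitor.read_state()['eef_pos'][2]
print(np.nanmedian(w[250:300,240:265,2],axis=1)[::5].round(0))
cv2.imwrite('pics/held.png',cv2.resize(s['p'][:,:,::-1],(800,600)))
for (a,b) in((130,230),(275,375)):
    r=w[150:290,a:b].reshape(-1,3);r=r[r[:,2]>z-5];print('finger zmin-TCP',(np.percentile(r[:,2],[0,1,5])-z).round(1),r[r[:,2].argmin()].round(1))
plan(510,-95,105,82,3)
E
```

```text
3.78 [528.5 331.6 105.2] [ 1.7993e+02 -1.3000e-01  5.5840e+01] F [ 1.1 -0.6 -0.2] w 58.5 g 64.4
[125. 130. 133. 134. 134. 134. 134. 134. 135. 134.]
finger zmin-TCP [-5.  -2.8  2.9] [509.9 350.8 103.6]
finger zmin-TCP [-4.9 -3.   2.5] [542.2 329.6 103.6]
shift cm [-12.18   7.44   0.12] turn -8.7 rows 3.4
shift cm [-13.16   5.51   0.12] turn -8.7 rows 3.4
shift cm [-13.85   3.45   0.12] turn -8.7 rows 3.4
```

View pics/held.png

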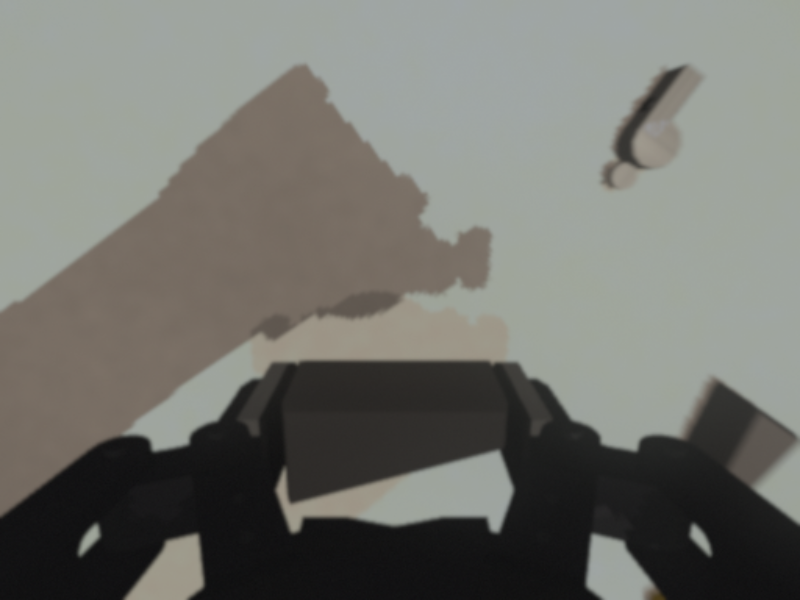

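The wedge is held squarely: it spans (290–505, 362–500), with its straight face towards image top (+x tool). Next I'll look down on the tray.

```bash
python3 - <<'E'
from plan import *
st();plan(500,-180,220,82,3)
E
```

```text
3.83 [530.5 332.6 108.6] [179.8   -0.42  55.84] F [0.9 0.5 1.8] w 58.4 g 64.4
shift cm [-14.71   8.75  -3.71] turn -8.7 rows 4.2
shift cm [-15.87   6.42  -3.71] turn -8.7 rows 4.2
shift cm [-16.66   3.94  -3.71] turn -8.7 rows 4.2
```

Call:
arm_command:
  series: [0,-1.7,1.0,-1,-1,0,-4.7,2.8,-2,-3,0,-8,4.8,-3,-5,0,-11.4,6.8,-3.5,-7,0,-14.7,8.7,-3.8,-8.7]

```text
clock: 4.25
eef_pos: [517.2, 159.3, 141.4]
tool_rot: [3.14, -0.001, 1.129]
force: [0.8, 0.3, -0.4]
width: 58.3
gripper_force: 64.4
```

Call:
arm_command:
  series: [0,-3.2,1.3,-0.8,-1.7,0,-6.4,2.6,-1.5,-3.5,0,-9.5,3.9,-2.2,-5.2,0,-12.7,5.2,-3,-7,0,-15.9,6.4,-3.7,-8.7]

```text
clock: 4.67
eef_pos: [506.3, -11.8, 178.1]
tool_rot: [3.141, -0.0, 1.28]
force: [-0.1, -1.2, -0.8]
width: 58.8
gripper_force: 64.4
```

Call:
arm_command:
  series: [0,-4,1,-0.8,-2,0,-8,2,-1.5,-4,0,-12,2.9,-2.5,-6,0,-15,3.6,-3.2,-8,0,-16.7,3.9,-3.6,-8.7]

```text
clock: 5.08
eef_pos: [495.1, -187.0, 214.9]
tool_rot: [3.139, 0.003, 1.426]
force: [-0.1, 0.9, -0.4]
width: 59.0
gripper_force: 64.4
```

Call:
arm_command:
  series: [0,0,0,0,0,0,0,0,0,0,0,0,0,0,0,0,0,0,0,0,0,0,0,0,0]

```text
clock: 5.5
eef_pos: [495.9, -179.6, 213.0]
tool_rot: [-3.141, -0.001, 1.433]
force: [0.0, 0.9, 0.4]
width: 58.6
gripper_force: 64.4
```

```bash
python3 - <<'E'
from wr import *
import go
go.st()
x,s,w=wedge_here([504,-162,-.14],'wT',shelf=4)
go.st()
z=w[...,2]
m=((z>8)&(z<16)).astype(np.uint8)*255
cv2.imwrite('pics/tray.png',np.hstack([cv2.resize(s['p'][:300,100:412,::-1],None,fx=1.28,fy=2*.9),cv2.cvtColor(cv2.resize(m[:300,100:412],None,fx=1.28,fy=1.8),cv2.COLOR_GRAY2BGR)])) if 0 else cv2.imwrite('pics/tray.png',cv2.resize(s['p'][:,:,::-1],(800,600),interpolation=cv2.INTER_CUBIC))
E
```

```text
5.5 [ 495.9 -179.6  213. ] [-1.7995e+02 -4.0000e-02  8.2090e+01] F [0.  0.9 0.4] w 58.6 g 64.4
wT px [257. 151.] zt 37.5 pose [ 504.7 -165.2] yaw -9.8 iou 0.938 table -1.0
5.55 [ 495.9 -179.8  213. ] [-1.7996e+02 -3.0000e-02  8.2080e+01] F [0.2 0.8 0.1] w 59.0 g 64.4
```

View pics/tray.png

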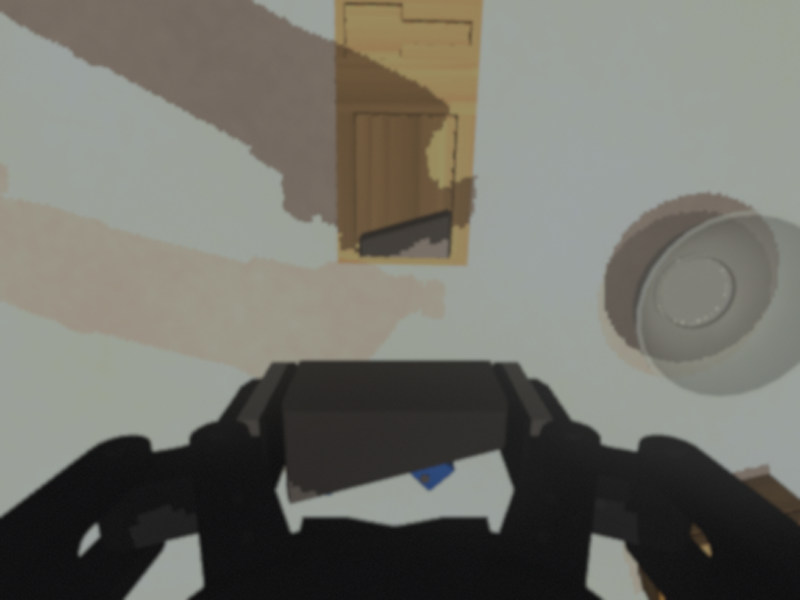

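Wrist view: the tray's near corners are at (339,264) and (467,265), and the compartment's far corners at (353,113) and (457,115). Wedge T is at (405,238), the key recess at the top, and the bowl at (700,300). I'll get the compartment edges from the depth data.

```bash
cat > tr.py <<'E'
from h import *
def trayfit(tag,yaw0=-9):
    f=np.load(f'pics/{tag}.npz');s=dict(p=f['p'],d=f['d'],m=dict(mtx=f['mtx'],R=f['R'],t=f['t']));w=cloud(s)
    z0=0
    q=w.reshape(-1,3);hs=cv2.cvtColor(s['p'],cv2.COLOR_RGB2HSV).reshape(-1,3)
    k=(abs(q[:,0]-513)<75)&(q[:,1]>-240)&(q[:,1]<15)&(q[:,2]>8)&(q[:,2]<14)
    r=q[k]
    (c,wh,a)=cv2.minAreaRect(r[:,:2].astype(np.float32));print('minrect',np.round(c,1),np.round(wh,1),a)
    best=min(np.arange(yaw0-4,yaw0+4,.1),key=lambda t:np.ptp(np.percentile((place(r[:,:2],[0,0,-np.radians(t)]))[:,0],[.5,99.5])))
    u=place(q[:,:2],[0,0,-np.radians(best)]);rr=u[k]
    print('yaw',best,'x ext',np.percentile(rr[:,0],[0,.5,99.5,100]).round(1),'y ext',np.percentile(rr[:,1],[0,.5,99.5,100]).round(1))
    xc=np.percentile(rr[:,0],[.3,99.7]).mean()
    fl=(abs(u[:,0]-xc)<60)&(q[:,2]>-0+1)&(q[:,2]<6)&(hs[:,1]>90)
    print('zs rim/floor',np.median(q[k][:,2]).round(2),np.median(q[fl][:,2]).round(2))
    for y in np.arange(rr[:,1].min()+25,rr[:,1].max(),12):
        b=abs(u[:,1]-y)<2; a=b&fl; c=b&k
        if a.sum()>10: print('y',y.round(1),'floor x',np.percentile(u[a][:,0],[1,99]).round(1),'rim x',np.percentile(u[c][:,0],[1,99]).round(1))
    for x in (-25,-12,0,12,25):
        b=abs(u[:,0]-xc-x)<2; a=b&fl
        if a.sum()>5: print('dx',x,'floor y',np.percentile(u[a][:,1],[1,50,99]).round(1),'n',a.sum())
    return best
if __name__=='__main__':
    import sys;t=trayfit(sys.argv[1])
    p=place(np.array([[504.7,-165.2]]),[0,0,-np.radians(t)]);print('T mid in tray axes',p.round(1))
E
python3 tr.py wT
```

```text
minrect [ 514.2 -102.6] [167.3  92.4] 81.12140655517578
yaw -9.000000000000014 x ext [477.6 478.  569.5 570. ] y ext [-104.6 -103.9   61.8   62.8]
zs rim/floor 11.23 3.46
y -79.6 floor x [489.8 511.2] rim x [478.4 569.8]
y -67.6 floor x [489.8 555.8] rim x [478.6 569. ]
y -55.6 floor x [489.9 557.4] rim x [478.6 569.3]
y -43.6 floor x [489.9 557.8] rim x [478.8 569.8]
y -31.6 floor x [489.9 557.2] rim x [477.8 569. ]
y -19.6 floor x [489.9 557.6] rim x [478.  569.2]
y -7.6 floor x [489.8 557.3] rim x [478.  569.6]
y 28.4 floor x [484.2 517.2] rim x [478.8 568.8]
y 40.4 floor x [484.  562.3] rim x [478.5 569.4]
y 52.4 floor x [484.  561.8] rim x [477.8 569.3]
dx -25 floor y [-81.2 -32.5  58.7] n 348
dx -12 floor y [-77.5 -30.7  57.5] n 317
dx 0 floor y [-74.1 -34.5  49.9] n 277
dx 12 floor y [-70.7 -33.3  49.7] n 264
dx 25 floor y [-66.9 -29.9  50.3] n 255
T mid in tray axes [[524.3 -84.2]]
```

```bash
python3 - <<'E'
from h import *
f=np.load('pics/wT.npz');s=dict(p=f['p'],d=f['d'],m=dict(mtx=f['mtx'],R=f['R'],t=f['t']));w=cloud(s)
o=-f['R'].T@f['t'];q=w.reshape(-1,3);t=-np.radians(-9)
u=place(q[:,:2],[0,0,-np.radians(-9)]);print('cam',o.round(1),place(o[None,:2],[0,0,t]).round(1))
for x in(-20,-10,0,10,20):
    b=(abs(u[:,0]-523.8-x)<1.5)
    a=b&(q[:,2]<6)&(q[:,2]>1)&(u[:,1]<12)&(u[:,1]>-60);r=b&(q[:,2]>9)&(q[:,2]<14)&(u[:,1]>-60)&(u[:,1]<20)
    l=b&(q[:,2]>9)&(q[:,2]<14)&(u[:,1]<-60)
    h=b&(q[:,2]>4.5)&(q[:,2]<8)&(u[:,1]>12)
    print(x,'floor max y',u[a][:,1].max().round(1),'rim beyond from',u[r][:,1].min().round(1),'low rim y',u[l][:,1].min().round(1),u[l][:,1].max().round(1),'recess',u[h][:,1].min().round(1),u[h][:,1].max().round(1))
E
python3 - <<'E'
import sys;sys.path.insert(0,'.')
from go import *
st()
E
```

```text
cam [ 505.7 -114.7  355. ] [[517.4 -34.2]]
-20 floor max y -3.7 rim beyond from -3.4 low rim y -104.5 -81.0 recess 29.3 60.6
-10 floor max y -3.4 rim beyond from -3.3 low rim y -104.3 -77.6 recess 29.5 60.7
0 floor max y -3.4 rim beyond from -3.1 low rim y -103.9 -74.3 recess 38.7 51.5
10 floor max y -4.0 rim beyond from -3.7 low rim y -275.2 -100.3 recess 38.8 51.5
20 floor max y -3.7 rim beyond from -3.6 low rim y -283.5 -68.2 recess 39.2 51.1
5.55 [ 495.9 -179.8  213. ] [-1.7996e+02 -3.0000e-02  8.2080e+01] F [0.2 0.8 0.1] w 59.0 g 64.4
```

```bash
cat > tp.py <<'E'
# tray coordinates (origin: compartment centre) -> tool moves
from plan import *
TY=-9.0; UC=np.array([523.8,-50.0])
def T2W(x,y):
    c,s=np.cos(np.radians(TY)),np.sin(np.radians(TY));X,Y=UC+[x,y];return c*X-s*Y,s*X+c*Y
def W2T(p):
    c,s=np.cos(np.radians(TY)),np.sin(np.radians(TY));return np.array([c*p[0]+s*p[1],-s*p[0]+c*p[1]])-UC
def here():
    st();print('tray frame tcp',W2T(monitor.read_state()['eef_pos']).round(1))
if __name__=='__main__':
    v=list(map(float,sys.argv[1:]));here();plan(*T2W(v[0],v[1]),v[2],81+ (v[4] if len(v)>4 else 0),int(v[3]))
E
python3 tp.py 0 -8 60 1
```

```text
5.55 [ 495.9 -179.8  213. ] [-1.7996e+02 -3.0000e-02  8.2080e+01] F [0.2 0.8 0.1] w 59.0 g 64.4
tray frame tcp [ -5.9 -50. ]
shift cm [ 4.19  0.66 15.3 ] turn 1.1 rows 3.8
```

Call:
arm_command:
  series: [0,1,0.2,2,0.5,0,3,0.5,6,1.1,0,4.2,0.7,10,1.1,0,4.2,0.7,13.5,1.1,0,4.2,0.7,15.3,1.1]

```text
clock: 5.97
eef_pos: [506.7, -137.4, 56.3]
tool_rot: [-3.136, -0.002, 1.415]
force: [0.0, -0.2, -0.5]
width: 58.8
gripper_force: 64.6
```

Call:
arm_command:
  series: [0,0,0,0,0,0,0,0,0,0,0,0,0,0,0,0,0,0,0,0,0,0,0,0,0]

```text
clock: 6.38
eef_pos: [509.8, -141.1, 61.9]
tool_rot: [3.138, 0.0, 1.411]
force: [0.3, -0.4, -0.5]
width: 59.0
gripper_force: 64.6
```

```bash
python3 tp.py 0 -8 14 1
```

```text
6.38 [ 509.8 -141.1   61.9] [1.7981e+02 2.0000e-02 8.0850e+01] F [ 0.3 -0.4 -0.5] w 59.0 g 64.6
tray frame tcp [ 1.8 -9.6]
shift cm [ 0.16 -0.18  4.79] turn -0.1 rows 1.2
```

Call:
arm_command:
  series: [0,0,0,0.5,0,0,0,0,1.5,0,0,0,0,2.5,0,0,0,0,3.3,0,0,0,0,3.5,0]

```text
clock: 6.8
eef_pos: [507.6, -140.3, 23.4]
tool_rot: [-3.139, -0.0, 1.411]
force: [0.4, 1.0, -1.3]
width: 59.2
gripper_force: 64.6
```

Call:
arm_command:
  series: [0,0,0,0,0,0,0,0,0,0,0,0,0,0,0,0,0,0,0,0,0,0,0,0,0]

```text
clock: 7.22
eef_pos: [508.8, -140.7, 25.6]
tool_rot: [3.141, 0.0, 1.411]
force: [0.2, 0.1, -0.3]
width: 59.0
gripper_force: 64.6
```

```bash
python3 tp.py 0 -8 9 1
```

```text
7.22 [ 508.8 -140.7   25.6] [179.97   0.    80.85] F [ 0.2  0.1 -0.3] w 59.0 g 64.6
tray frame tcp [ 0.7 -9.4]
shift cm [ 0.14 -0.07  1.66] turn -0.1 rows 0.4
```

Call:
arm_command:
  series: [0,0.15,0,0.3,0,0,0.15,-0.1,0.7,0,0,0.15,-0.1,1.1,0,0,0.15,-0.1,1.4,0,0,0.15,-0.1,1.4,0]

```text
clock: 7.63
eef_pos: [507.4, -138.9, 10.5]
tool_rot: [-3.14, -0.0, 1.411]
force: [-0.6, 0.4, -1.1]
width: 58.8
gripper_force: 64.6
```

Call:
arm_command:
  series: [0,0,0,0.1,0,0,0,0,0.2,0,0,0,0,0.3,0,0,0,0,0.3,0,0,0,0,0.3,0]

```text
clock: 8.05
eef_pos: [507.9, -139.0, 8.3]
tool_rot: [-3.142, -0.0, 1.411]
force: [-1.1, 0.2, -0.8]
width: 58.8
gripper_force: 64.6
```

```bash
python3 tp.py 0 -11 9 1
```

```text
8.05 [ 507.9 -139.     8.3] [-180.     -0.     80.86] F [-1.1  0.2 -0.8] w 58.8 g 64.6
tray frame tcp [-0.5 -7.9]
shift cm [-0.31  0.05 -0.07] turn -0.1 rows 0.1
```

Call:
arm_command:
  series: [0,-0.1,0,0,0,0,-0.2,0,0,0,0,-0.3,0,0,0,0,-0.3,0,0,0,0,-0.3,0,0.05,0]

```text
clock: 8.47
eef_pos: [507.4, -141.2, 8.0]
tool_rot: [-3.141, -0.001, 1.412]
force: [-1.7, 3.6, 12.1]
width: 59.2
gripper_force: 65.9
```

Call:
arm_command:
  series: [90,0,0,0,0,90,0,0,0,0,90,0,0,0,0,90,0,0,-0.5,0,90,0,0,-1.5,0]

```text
clock: 8.88
eef_pos: [506.5, -142.1, 22.4]
tool_rot: [-3.139, 0.0, 1.411]
force: [0.2, 0.1, 0.9]
width: 76.8
gripper_force: 0.0
```

Call:
arm_command:
  series: [100,0,0,-2,0,100,0,0,-5,0,100,0,0,-9,0,100,0,0,-12,0,100,0,0,-14,0]

```text
clock: 9.3
eef_pos: [508.4, -142.7, 166.8]
tool_rot: [3.137, 0.0, 1.411]
force: [0.0, -0.6, -1.0]
width: 85.4
gripper_force: 0.0
```

```bash
python3 tp.py 0 -11 9 1; python3 - <<'E'
from plan import *
print('to A');plan(625.7+.36*3,167.4-.93*3,200,111.2,3)
E
```

```text
9.3 [ 508.4 -142.7  166.8] [1.7974e+02 3.0000e-02 8.0820e+01] F [ 0.  -0.6 -1. ] w 85.4 g 0.0
tray frame tcp [  0.7 -11.4]
shift cm [ 0.04 -0.07 15.78] turn -0.2 rows 3.8
to A
shift cm [10.74  2.26 -1.11] turn -10.1 rows 2.6
shift cm [10.18  4.11 -1.11] turn -10.1 rows 2.6
shift cm [ 9.3   5.84 -1.11] turn -10.1 rows 2.6
```

Call:
arm_command:
  series: [100,1.2,0.2,-0.2,-2,100,3.5,0.7,-0.4,-4,100,5.9,1.2,-0.7,-6,100,8.3,1.7,-0.9,-8,100,10.7,2.3,-1.1,-10]

```text
clock: 9.72
eef_pos: [546.8, -38.3, 174.0]
tool_rot: [-3.141, -0.0, 1.588]
force: [0.5, -0.9, 0.4]
width: 85.5
gripper_force: 0.0
```

Call:
arm_command:
  series: [100,2,0.8,-0.2,-2,100,4.1,1.6,-0.4,-4,100,6.1,2.5,-0.7,-6,100,8.1,3.3,-0.9,-8,100,10.2,4.1,-1.1,-10]

```text
clock: 10.13
eef_pos: [586.3, 64.0, 184.8]
tool_rot: [-3.141, -0.0, 1.763]
force: [0.1, 0.3, -0.2]
width: 85.1
gripper_force: 0.0
```

Call:
arm_command:
  series: [100,2.5,1.5,-0.4,-3,100,5,3,-0.8,-6,100,7.2,4.4,-1,-8.5,100,8.6,5.4,-1.1,-10,100,9.3,5.8,-1.1,-10.2]

```text
clock: 10.55
eef_pos: [626.1, 169.1, 195.6]
tool_rot: [3.141, -0.002, 1.944]
force: [-1.0, 0.5, 0.5]
width: 85.5
gripper_force: 0.0
```

Call:
arm_command:
  series: [100,0,0,0,0,100,0,0,0,0,100,0,0,0,0,100,0,0,0,0,100,0,0,0,0]

```text
clock: 10.97
eef_pos: [625.8, 163.2, 195.9]
tool_rot: [-3.141, 0.001, 1.936]
force: [0.2, -0.6, -0.1]
width: 84.9
gripper_force: 0.0
```

```bash
python3 - <<'E'
from wr import *
import go
from plan import plan
go.st()
x,s,w=wedge_here([625.7,167.4,.37],'wA')
go.st()
t=place(np.array([[0,-3.]]),x)[0];plan(*t,50,np.degrees(x[2])+90,1)
E
```

```text
10.97 [625.8 163.2 195.9] [-1.7997e+02  3.0000e-02  1.1093e+02] F [ 0.2 -0.6 -0.1] w 84.9 g 0.0
wA px [254. 168.] zt 33.4 pose [625.3 166.5] yaw 21.5 iou 0.953 table -1.3
11.02 [625.9 163.6 195.9] [-1.7998e+02  2.0000e-02  1.1095e+02] F [-0.5 -0.2 -0.2] w 85.0 g 0.0
shift cm [-1.000e-02  5.000e-02  1.459e+01] turn -0.6 rows 3.5
```

Call:
arm_command:
  series: [100,0,0.05,2,-0.5,100,0,0.05,6,-0.5,100,0,0.05,10,-0.5,100,0,0.05,13,-0.5,100,0,0.05,14.6,-0.5]

```text
clock: 11.43
eef_pos: [623.8, 163.9, 45.8]
tool_rot: [-3.136, -0.001, 1.946]
force: [-0.2, -0.6, 1.2]
width: 85.5
gripper_force: 0.0
```

Call:
arm_command:
  series: [100,0,0,1,0,100,0,0,2.5,0,100,0,0,4,0,100,0,0,4.7,0,100,0,0,4.7,0]

```text
clock: 11.85
eef_pos: [625.5, 164.6, 1.4]
tool_rot: [-3.139, -0.0, 1.947]
force: [-0.2, -0.8, 0.0]
width: 85.5
gripper_force: 0.0
```

```bash
python3 - <<'E'
from wr import *
import go
from plan import plan
go.st()
t=place(np.array([[0,-3.]]),np.array([625.3,166.5,np.radians(21.5)]))[0];plan(*t,3,111.5,1)
E
```

```text
11.85 [625.5 164.6   1.4] [-1.7986e+02 -2.0000e-02  1.1154e+02] F [-0.2 -0.8  0. ] w 85.5 g 0.0
shift cm [-0.12  0.05 -0.16] turn 0.0 rows 0.0
```

Call:
arm_command:
  series: [0,-0.1,0,-0.1,0,0,-0.1,0,-0.1,0,0,-0.1,0,-0.1,0,0,-0.1,0,-0.1,0,0,-0.1,0,-0.1,0]

```text
clock: 12.27
eef_pos: [628.2, 164.2, 5.5]
tool_rot: [3.139, 0.001, 1.947]
force: [0.3, -1.1, 6.8]
width: 58.5
gripper_force: 64.9
```

Call:
arm_command:
  series: [0,0,0,0,0,0,0,0,-0.5,0,0,0,0,-2,0,0,0,0,-5,0,0,0,0,-8,0]

```text
clock: 12.68
eef_pos: [625.7, 163.9, 84.6]
tool_rot: [-3.139, -0.0, 1.947]
force: [1.3, 0.5, 0.0]
width: 58.5
gripper_force: 64.4
```

```bash
python3 - <<'E'
from tp import *
st();plan(*T2W(0,-20),200,81,3)
E
```

```text
12.68 [625.7 163.9  84.6] [-1.7986e+02 -2.0000e-02  1.1155e+02] F [1.3 0.5 0. ] w 58.5 g 64.4
shift cm [-8.3  -7.56 -3.85] turn 10.2 rows 2.8
shift cm [-9.51 -5.97 -3.85] turn 10.2 rows 2.8
shift cm [-10.42  -4.19  -3.85] turn 10.2 rows 2.8
```

Call:
arm_command:
  series: [0,-0.9,-0.8,-1,2,0,-2.6,-2.3,-2,4,0,-4.5,-4,-3,6,0,-6.4,-5.8,-3.5,8,0,-8.3,-7.6,-3.9,10.2]

```text
clock: 13.1
eef_pos: [586.1, 57.6, 124.2]
tool_rot: [3.14, 0.0, 1.766]
force: [0.6, -0.3, 0.9]
width: 58.8
gripper_force: 64.4
```

Call:
arm_command:
  series: [0,-1.9,-1.2,-0.8,2,0,-3.8,-2.4,-1.5,4,0,-5.7,-3.6,-2.3,6,0,-7.6,-4.8,-3.1,8,0,-9.5,-6,-3.9,10.2]

```text
clock: 13.52
eef_pos: [545.4, -47.3, 162.7]
tool_rot: [-3.141, -0.0, 1.588]
force: [0.1, -0.8, -0.3]
width: 58.4
gripper_force: 64.4
```

Call:
arm_command:
  series: [0,-2.8,-1.1,-1,3,0,-5.5,-2.2,-2,6,0,-7.9,-3.2,-3,8.5,0,-9.6,-3.9,-3.6,10.2,0,-10.4,-4.2,-3.9,10.2]

```text
clock: 13.93
eef_pos: [505.0, -154.4, 202.4]
tool_rot: [3.14, 0.001, 1.407]
force: [-0.1, -0.7, -0.3]
width: 58.5
gripper_force: 64.4
```

Call:
arm_command:
  series: [0,0,0,0,0,0,0,0,0,0,0,0,0,0,0,0,0,0,0,0,0,0,0,0,0]

```text
clock: 14.35
eef_pos: [506.9, -149.3, 200.3]
tool_rot: [-3.141, -0.001, 1.415]
force: [-1.4, -0.4, -0.5]
width: 58.3
gripper_force: 64.4
```

```bash
cat > look.py <<'E'
from tp import *
from h import *
def look(tag,save=True,floor=True):
    snap("wrist")
    here();s=snap("wrist");w=cloud(s);np.savez(f'pics/{tag}.npz',p=s['p'],d=s['d'],**s['m'])
    cv2.imwrite(f'pics/{tag}.png',cv2.resize(s['p'][:,:,::-1],(800,600),interpolation=cv2.INTER_CUBIC))
    q=w.reshape(-1,3);q=q[np.isfinite(q[:,0])];u=np.array([W2T(p) for p in q[:,:2]]) if 0 else place(q[:,:2],[0,0,np.radians(9)])-UC
    k=(q[:,2]>8)&(q[:,2]<14)&(abs(u[:,0])<60)&(abs(u[:,1])<130)
    print('rim x',np.percentile(u[k][:,0],[.5,99.5]).round(1),'y',u[k][:,1].min().round(1),u[k][:,1].max().round(1))
    for x in(-28,-20,-10,0,10,20,28):
        b=abs(u[:,0]-x)<1.5;f=b&(q[:,2]<6)&(q[:,2]>1)&(abs(u[:,1])<50)
        t=b&(q[:,2]>34)&(q[:,2]<42)&(abs(u[:,1])<55)
        g=lambda a:(u[a][:,1].min().round(1),u[a][:,1].max().round(1)) if a.sum()>2 else None
        print('x',x,'floor y',g(f),'tops y',g(t))
    for y in range(-40,45,10):
        b=abs(u[:,1]-y)<1.5;t=b&(q[:,2]>34)&(q[:,2]<42)&(abs(u[:,0])<40)
        if t.sum()>3: print('y',y,'tops x',u[t][:,0].min().round(1),u[t][:,0].max().round(1),'z',np.median(q[t][:,2]).round(1))
    return s,w
if __name__=='__main__': look(sys.argv[1])
E
python3 look.py l1
```

```text
14.4 [ 506.8 -149.6  200.3] [-1.7995e+02 -3.0000e-02  8.1070e+01] F [ 0.6  0.2 -0.6] w 58.9 g 64.4
tray frame tcp [  0.2 -18.5]
rim x [-45.7  45.8] y -54.3 119.4
x -28 floor y (np.float64(-4.5), np.float64(45.5)) tops y (np.float64(-45.5), np.float64(-4.5))
x -20 floor y (np.float64(-4.5), np.float64(45.5)) tops y (np.float64(-45.1), np.float64(-4.6))
x -10 floor y (np.float64(-4.3), np.float64(45.6)) tops y (np.float64(-44.9), np.float64(-4.6))
x 0 floor y (np.float64(-4.4), np.float64(45.6)) tops y (np.float64(-45.1), np.float64(-5.0))
x 10 floor y (np.float64(-4.5), np.float64(45.6)) tops y (np.float64(-45.0), np.float64(-5.0))
x 20 floor y (np.float64(-4.3), np.float64(45.7)) tops y (np.float64(-44.8), np.float64(-5.0))
x 28 floor y (np.float64(-4.3), np.float64(45.7)) tops y (np.float64(-45.2), np.float64(-5.0))
y -40 tops x -28.8 28.7 z 37.3
y -30 tops x -28.7 28.4 z 37.1
y -20 tops x -28.4 29.2 z 37.2
y -10 tops x -29.3 29.0 z 37.2
```

View pics/l1.png

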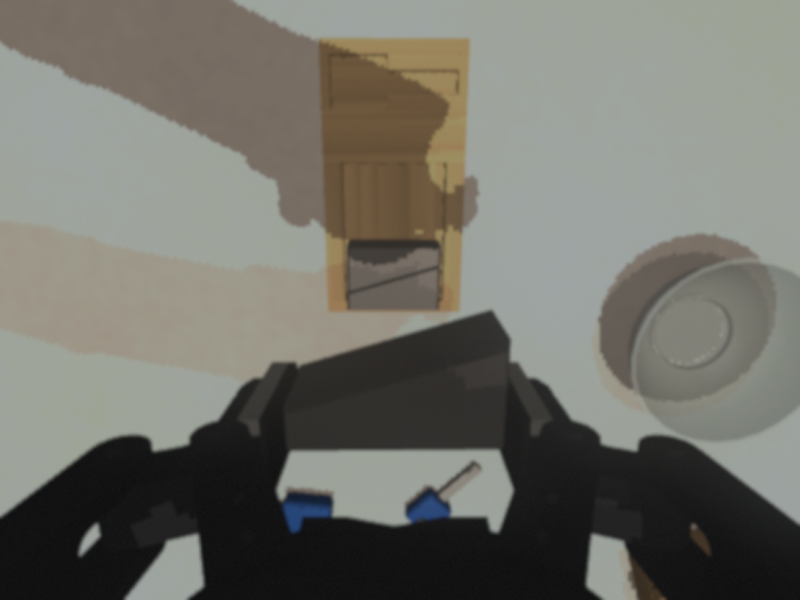

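The tray now holds T and W1 snugly at (393,275), with W1's straight face at y = −4.4 in the tray frame. The held W2 spans (285–508, 312–448) with its slanted face up (+y), which is the right way round.

```bash
python3 tp.py 0 5.5 50 1
```

```text
14.45 [ 506.8 -149.9  200.4] [-1.7996e+02 -1.0000e-02  8.1040e+01] F [ 0.9  1.  -0.5] w 58.8 g 64.4
tray frame tcp [  0.2 -18.8]
shift cm [ 2.43 -0.02 15.04] turn 0.0 rows 3.7
```

Call:
arm_command:
  series: [0,0.5,0,2,0,0,1.3,0,5,0,0,2,0,9,0,0,2.4,0,13,0,0,2.4,0,15,0]

```text
clock: 14.87
eef_pos: [508.5, -124.5, 47.0]
tool_rot: [-3.136, -0.001, 1.415]
force: [-0.7, -0.1, -0.4]
width: 58.7
gripper_force: 64.5
```

Call:
arm_command:
  series: [0,0,0,1,0,0,0,0,2,0,0,0,0,2.2,0,0,0,0,2.2,0,0,0,0,2.2,0]

```text
clock: 15.28
eef_pos: [511.2, -127.5, 29.8]
tool_rot: [3.14, 0.0, 1.413]
force: [-0.2, 0.4, 0.2]
width: 58.7
gripper_force: 64.5
```

Call:
arm_command:
  series: [0,0,0,0,0,0,0,0,0,0,0,0,0,0,0,0,0,0,0,0,0,0,0,0,0]

```text
clock: 15.7
eef_pos: [510.7, -127.2, 29.1]
tool_rot: [3.141, 0.0, 1.413]
force: [-0.5, -0.3, -0.7]
width: 58.8
gripper_force: 64.5
```

```bash
python3 tp.py 0 5.5 8.5 1
```

```text
15.7 [ 510.7 -127.2   29.1] [179.96   0.    80.96] F [-0.5 -0.3 -0.7] w 58.8 g 64.5
tray frame tcp [0.5 4.3]
shift cm [ 0.12 -0.05  2.06] turn -0.0 rows 0.5
```

Call:
arm_command:
  series: [0,0.12,0,0.4,0,0,0.12,-0.05,0.9,0,0,0.12,-0.05,1.4,0,0,0.12,-0.05,1.8,0,0,0.12,-0.05,2.05,0]

```text
clock: 16.12
eef_pos: [511.2, -125.5, 9.2]
tool_rot: [3.14, -0.001, 1.413]
force: [-6.4, 4.0, 53.1]
width: 58.7
gripper_force: 75.0
```

Call:
arm_command:
  series: [0,0,0,0,0,0,-0.1,0,0,0,0,-0.2,0,0,0,0,-0.28,0,0,0,0,-0.28,0,0.05,0]

```text
clock: 16.53
eef_pos: [511.2, -125.7, 9.3]
tool_rot: [3.14, -0.004, 1.415]
force: [-1.0, 6.9, 29.6]
width: 58.7
gripper_force: 71.9
```

```bash
python3 tp.py 0 2.5 8.5 1
```

```text
16.53 [ 511.2 -125.7    9.3] [179.91  -0.24  81.06] F [-1.   6.9 29.6] w 58.7 g 71.9
tray frame tcp [0.7 5.8]
shift cm [-0.33 -0.07  0.08] turn 0.1 rows 0.1
```

Call:
arm_command:
  series: [0,0,0,-0.1,0,0,0,0,-0.13,0,0,-0.05,0,-0.13,0,0,-0.1,0,-0.13,0,0,-0.1,0,-0.13,0]

```text
clock: 16.95
eef_pos: [511.0, -125.8, 9.4]
tool_rot: [3.141, -0.005, 1.416]
force: [1.3, 7.7, 8.7]
width: 58.8
gripper_force: 69.8
```

```bash
python3 tp.py 0 2.5 9.3 1
```

```text
16.95 [ 511.  -125.8    9.4] [179.95  -0.26  81.14] F [1.3 7.7 8.7] w 58.8 g 69.8
tray frame tcp [0.6 5.7]
shift cm [-0.32 -0.06  0.01] turn 0.1 rows 0.1
```

Call:
arm_command:
  series: [0,0,0,-0.1,0,0,0,0,-0.1,0,0,0,0,-0.1,0,0,0,0,-0.1,0,0,0,0,-0.1,0]

```text
clock: 17.37
eef_pos: [510.3, -126.1, 9.7]
tool_rot: [-3.141, -0.004, 1.416]
force: [1.7, 6.3, 2.6]
width: 58.6
gripper_force: 69.0
```

```bash
python3 tp.py 0 2.5 9.3 1
```

```text
17.37 [ 510.3 -126.1    9.7] [-179.97   -0.23   81.12] F [1.7 6.3 2.6] w 58.6 g 69.0
tray frame tcp [-0.1  5.3]
shift cm [-0.28  0.    0.04] turn 0.1 rows 0.1
```

Call:
arm_command:
  series: [90,0,0,0,0,90,0,0,0,0,90,0,0,0,0,90,0,0,-0.5,0,90,0,0,-2,0]

```text
clock: 17.78
eef_pos: [507.9, -129.7, 28.9]
tool_rot: [-3.138, 0.0, 1.412]
force: [0.2, 0.0, 0.7]
width: 76.9
gripper_force: 0.0
```

Call:
arm_command:
  series: [100,-0.5,0,-3,0,100,-1.5,0,-6,0,100,-2.5,0,-10,0,100,-3.3,0,-14,0,100,-3.5,0,-17,0]

```text
clock: 18.2
eef_pos: [503.8, -166.8, 203.5]
tool_rot: [3.139, 0.002, 1.41]
force: [1.1, -0.8, 0.3]
width: 85.3
gripper_force: 0.0
```

Call:
arm_command:
  series: [100,0,0,0,0,100,0,0,0,0,100,0,0,0,0,100,0,0,0,0,100,0,0,0,0]

```text
clock: 18.62
eef_pos: [503.0, -163.7, 198.7]
tool_rot: [-3.138, -0.0, 1.413]
force: [1.1, -0.2, 0.4]
width: 85.2
gripper_force: 0.0
```

```bash
python3 look.py l2; python3 - <<'E'
from plan import *
print('to C');plan(435-.7*3,176.5+.7*3,200,135.4,3)
E
```

```text
18.67 [ 503.2 -163.7  198.8] [-1.7984e+02 -1.0000e-02  8.0970e+01] F [ 0.3  0.  -0.3] w 85.2 g 0.0
tray frame tcp [ -1.2 -33. ]
rim x [-45.7  45.7] y -54.8 119.8
x -28 floor y (np.float64(8.7), np.float64(45.8)) tops y (np.float64(-45.6), np.float64(9.0))
x -20 floor y (np.float64(11.7), np.float64(45.7)) tops y (np.float64(-45.5), np.float64(10.9))
x -10 floor y (np.float64(14.8), np.float64(45.7)) tops y (np.float64(-45.5), np.float64(14.7))
x 0 floor y (np.float64(17.9), np.float64(45.8)) tops y (np.float64(-45.6), np.float64(17.5))
x 10 floor y (np.float64(21.0), np.float64(45.8)) tops y (np.float64(-45.5), np.float64(20.2))
x 20 floor y (np.float64(24.0), np.float64(45.8)) tops y (np.float64(-45.5), np.float64(23.1))
x 28 floor y (np.float64(26.0), np.float64(45.8)) tops y (np.float64(-45.5), np.float64(25.8))
y -40 tops x -29.2 28.6 z 37.3
y -30 tops x -29.0 28.2 z 37.2
y -20 tops x -28.7 29.0 z 37.1
y -10 tops x -28.5 29.7 z 37.4
y 0 tops x -28.3 29.5 z 37.3
y 10 tops x -27.1 29.0 z 37.2
y 20 tops x 6.2 29.8 z 37.2
to C
shift cm [10.9  -4.11 -0.03] turn -18.1 rows 2.8
shift cm [11.64 -0.51 -0.03] turn -18.1 rows 2.8
shift cm [11.22  3.14 -0.03] turn -18.1 rows 2.8
```

Call:
arm_command:
  series: [100,1.2,-0.4,0,-3,100,3.6,-1.3,0,-6,100,6,-2.2,0,-10,100,8.5,-3.1,0,-14,100,10.9,-4.1,0,-18]

```text
clock: 19.13
eef_pos: [480.0, -47.8, 199.8]
tool_rot: [-3.141, -0.001, 1.733]
force: [-0.0, 0.6, 0.8]
width: 85.2
gripper_force: 0.0
```

Call:
arm_command:
  series: [100,2.3,-0.1,0,-3.6,100,4.6,-0.2,0,-7.2,100,7,-0.3,0,-10.8,100,9.3,-0.4,0,-14.4,100,11.6,-0.5,0,-18]

```text
clock: 19.55
eef_pos: [456.6, 65.8, 199.9]
tool_rot: [-3.141, -0.001, 2.048]
force: [0.4, -0.7, -0.3]
width: 85.5
gripper_force: 0.0
```

Call:
arm_command:
  series: [100,3,0.8,0,-5,100,6,1.6,0,-10,100,8.8,2.4,0,-14,100,10.6,2.9,0,-17,100,11.2,3.1,0,-18.3]

```text
clock: 19.97
eef_pos: [432.7, 182.0, 199.8]
tool_rot: [3.141, -0.002, 2.371]
force: [-0.4, 0.8, -0.2]
width: 85.6
gripper_force: 0.0
```

Call:
arm_command:
  series: [100,0,0,2,0,100,0,0,5,0,100,0,0,8,0,100,0,0,10,0,100,0,0,10,0]

```text
clock: 20.38
eef_pos: [431.7, 176.0, 96.8]
tool_rot: [-3.134, -0.002, 2.361]
force: [-1.3, 0.5, -0.4]
width: 85.3
gripper_force: 0.0
```

Call:
arm_command:
  series: [100,0,0,0,0,100,0,0,0,0,100,0,0,0,0,100,0,0,0,0,100,0,0,0,0]

```text
clock: 20.8
eef_pos: [435.2, 177.9, 101.2]
tool_rot: [3.14, 0.001, 2.361]
force: [-0.5, 0.5, 0.1]
width: 85.5
gripper_force: 0.0
```

```bash
python3 - <<'E'
from wr import *
import go
from plan import plan
go.st()
x,s,w=wedge_here([434.6,176.5,-2.35],'wC')
go.st()
t=place(np.array([[0,-2.5]]),x)[0];plan(*t,50,np.degrees(x[2])-90,1)
E
```

```text
20.8 [435.2 177.9 101.2] [1.7988e+02 4.0000e-02 1.3526e+02] F [-0.5  0.5  0.1] w 85.5 g 0.0
wC px [252. 202.] zt 33.3 pose [433.5 176.6] yaw -134.8 iou 0.96 table -1.1
20.85 [435.  177.9 101. ] [1.7990e+02 3.0000e-02 1.3526e+02] F [ 1.   0.  -0.5] w 85.3 g 0.0
shift cm [ 0.27 -0.2   5.1 ] turn 0.0 rows 1.2
```

Call:
arm_command:
  series: [100,0.2,-0.1,2,0,100,0.2,-0.1,4,0,100,0.2,-0.1,6.5,0,100,0.2,-0.1,8.5,0,100,0.2,-0.1,9.7,0]

```text
clock: 21.27
eef_pos: [429.3, 179.3, 14.9]
tool_rot: [-3.136, -0.01, 2.36]
force: [0.1, 0.4, -0.1]
width: 85.5
gripper_force: 0.0
```

Call:
arm_command:
  series: [100,0,0,0,0,100,0,0,0,0,100,0,0,0,0,100,0,0,0,0,100,0,0,0,0]

```text
clock: 21.68
eef_pos: [429.8, 179.6, 16.5]
tool_rot: [-3.137, -0.009, 2.36]
force: [-0.0, 0.8, -0.7]
width: 85.5
gripper_force: 0.0
```

Call:
arm_command:
  series: [0,0,0,0,0,0,0,0,0,0,0,0,0,0,0,0,0,0,0,0,0,0,0,0,0]

```text
clock: 22.1
eef_pos: [429.5, 179.5, 16.6]
tool_rot: [-3.137, -0.01, 2.36]
force: [-0.6, -0.6, 9.7]
width: 57.9
gripper_force: 62.2
```

Call:
arm_command:
  series: [0,0,0,0,0,0,0,0,-0.5,0,0,0,0,-2,0,0,0,0,-5,0,0,0,0,-8,0]

```text
clock: 22.52
eef_pos: [429.2, 178.7, 96.2]
tool_rot: [-3.133, -0.011, 2.36]
force: [0.6, -0.1, 0.7]
width: 58.0
gripper_force: 64.3
```

```bash
python3 - <<'E'
from tp import *
st();plan(*T2W(0,40),120,81,3)
E
```

```text
22.52 [429.2 178.7  96.2] [-179.52   -0.61  135.19] F [ 0.6 -0.1  0.7] w 58.0 g 64.3
shift cm [-8.4  -4.36 -0.79] turn 18.1 rows 2.5
shift cm [-9.34 -1.54 -0.79] turn 18.1 rows 2.5
shift cm [-9.36  1.43 -0.79] turn 18.1 rows 2.5
```

Call:
arm_command:
  series: [0,-0.9,-0.5,-0.2,3,0,-2.7,-1.4,-0.3,7,0,-4.6,-2.4,-0.5,10.5,0,-6.5,-3.4,-0.7,14,0,-8.4,-4.4,-0.8,18]

```text
clock: 22.93
eef_pos: [459.0, 87.7, 103.3]
tool_rot: [-3.133, -0.007, 2.042]
force: [-0.1, -0.2, 0.0]
width: 57.9
gripper_force: 64.3
```

Call:
arm_command:
  series: [0,-1.9,-0.3,-0.2,3.6,0,-3.7,-0.6,-0.3,7.2,0,-5.6,-0.9,-0.5,10.8,0,-7.5,-1.2,-0.6,14.4,0,-9.3,-1.5,-0.8,18]

```text
clock: 23.35
eef_pos: [488.1, -2.1, 110.5]
tool_rot: [-3.131, -0.004, 1.727]
force: [0.8, 0.4, -0.1]
width: 57.4
gripper_force: 64.3
```

Call:
arm_command:
  series: [0,-2.5,0.4,-0.2,5,0,-5,0.8,-0.4,10,0,-7.3,1.1,-0.6,14,0,-8.8,1.3,-0.8,17,0,-9.4,1.4,-0.8,18.1]

```text
clock: 23.77
eef_pos: [517.7, -94.5, 118.4]
tool_rot: [-3.132, 0.001, 1.41]
force: [0.7, 0.9, 0.4]
width: 58.1
gripper_force: 64.3
```

Call:
arm_command:
  series: [0,0,0,1,0,0,0,0,2.5,0,0,0,0,4,0,0,0,0,5,0,0,0,0,5,0]

```text
clock: 24.18
eef_pos: [514.5, -89.0, 65.6]
tool_rot: [-3.125, -0.002, 1.418]
force: [0.4, -0.2, -0.2]
width: 57.8
gripper_force: 64.3
```

Call:
arm_command:
  series: [0,0,0,0,0,0,0,0,0,0,0,0,0,0,0,0,0,0,0,0,0,0,0,0,0]

```text
clock: 24.6
eef_pos: [517.0, -91.1, 68.6]
tool_rot: [-3.132, -0.001, 1.416]
force: [0.8, -0.7, -1.1]
width: 57.6
gripper_force: 64.3
```

```bash
python3 tp.py 0 35.6 45 1; python3 - <<'E'
from h import *
s=snap("wrist");cv2.imwrite('pics/h3.png',cv2.resize(s['p'][:,:,::-1],(800,600)))
E
```

```text
24.6 [517.  -91.1  68.6] [-1.7943e+02 -6.0000e-02  8.1140e+01] F [ 0.8 -0.7 -1.1] w 57.6 g 64.3
tray frame tcp [ 1.1 40.9]
shift cm [-0.53 -0.11  2.36] turn 0.1 rows 0.6
```

View pics/h3.png

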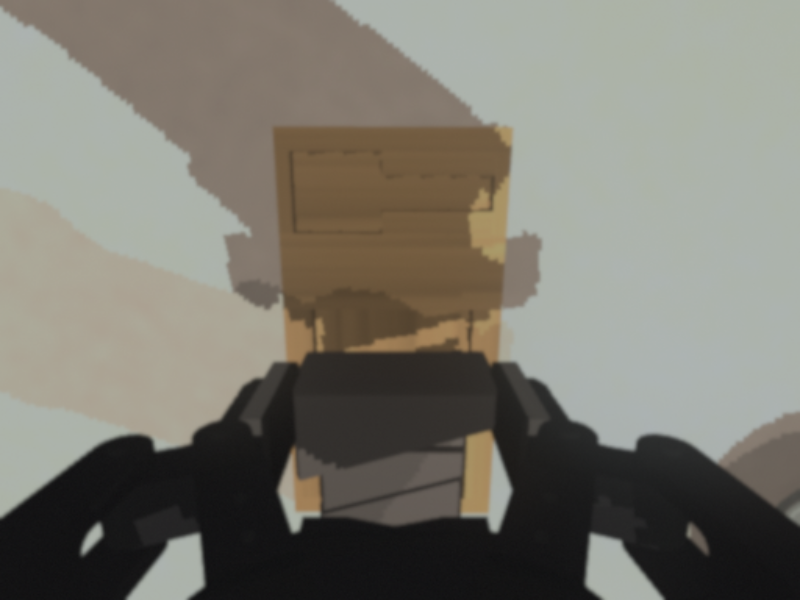

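```bash
python3 - <<'E'
from tp import *
from h import *
s=snap("wrist");here();w=cloud(s)
for r in(229,233,237,241,245,249):
    p=np.nanmedian(w[r,215:295],axis=0);print(r,W2T(p).round(1),p[2].round(1))
f=np.load('pics/wT.npz') # W1 held, compare (grip offset -3)
s=dict(p=f['p'],d=f['d'],m=dict(mtx=f['mtx'],R=f['R'],t=f['t']));w=cloud(s)
for r in(233,241,249): p=np.nanmedian(w[r,215:295],axis=0);print('W1 ref (tcp -5.9,-50,213)',r,W2T(p).round(1),p[2].round(1))
E
```

```text
24.7 [516.8 -91.2  68.4] [-1.7941e+02 -6.0000e-02  8.1130e+01] F [-0.6 -0.3 -0. ] w 57.9 g 64.3
tray frame tcp [ 1.  40.8]
229 [ 2.7 44.4] 60.7
233 [ 2.7 44.5] 66.2
237 [ 2.8 44.5] 70.8
241 [ 2.8 44.4] 75.6
245 [ 2.6 44.5] 79.8
249 [ 2.8 44.2] 82.8
W1 ref (tcp -5.9,-50,213) 233 [ -4.3 -44.2] 215.0
W1 ref (tcp -5.9,-50,213) 241 [ -4.4 -44.4] 223.9
W1 ref (tcp -5.9,-50,213) 249 [ -4.4 -44.3] 232.1
```

Call:
arm_command:
  series: [0,-0.2,0,0.3,0,0,-0.5,-0.1,0.6,0,0,-0.5,-0.1,1.2,0,0,-0.5,-0.1,1.8,0,0,-0.5,-0.1,2,0]

```text
clock: 25.12
eef_pos: [513.9, -95.8, 46.9]
tool_rot: [-3.129, -0.001, 1.415]
force: [-0.4, -0.2, -0.9]
width: 57.8
gripper_force: 64.3
```

Call:
arm_command:
  series: [0,0,0,0.4,0,0,0,0,0.8,0,0,0,0,1.2,0,0,0,0,1.5,0,0,0,0,1.5,0]

```text
clock: 25.53
eef_pos: [514.1, -95.7, 32.4]
tool_rot: [-3.13, -0.001, 1.416]
force: [-0.4, -0.1, 0.2]
width: 57.8
gripper_force: 64.3
```

```bash
python3 tp.py 0 35.8 21 1
```

```text
25.53 [514.1 -95.7  32.4] [-1.7931e+02 -6.0000e-02  8.1130e+01] F [-0.4 -0.1  0.2] w 57.8 g 64.3
tray frame tcp [-1.1 35.9]
shift cm [-0.01  0.11  1.14] turn 0.1 rows 0.3
```

Call:
arm_command:
  series: [0,0,0,0.2,0,0,0,0.1,0.4,0,0,0,0.1,0.6,0,0,0,0.1,0.8,0,0,0,0.1,0.8,0]

```text
clock: 25.95
eef_pos: [515.2, -95.9, 24.7]
tool_rot: [-3.13, -0.001, 1.416]
force: [-0.3, 0.0, -0.5]
width: 57.8
gripper_force: 64.3
```

Call:
arm_command:
  series: [0,0,0,0.1,0,0,0,0,0.2,0,0,0,0,0.25,0,0,0,0,0.3,0,0,0,0,0.3,0]

```text
clock: 26.37
eef_pos: [515.3, -96.0, 22.0]
tool_rot: [-3.13, -0.001, 1.416]
force: [-1.0, -0.5, -1.2]
width: 57.8
gripper_force: 64.3
```

```bash
python3 tp.py 0 33 21 1
```

```text
26.37 [515.3 -96.   22. ] [-1.7936e+02 -6.0000e-02  8.1120e+01] F [-1.  -0.5 -1.2] w 57.8 g 64.3
tray frame tcp [ 0.2 35.8]
shift cm [-0.28 -0.02  0.1 ] turn 0.1 rows 0.1
```

Clean entry with no contact force. I'll push it lightly against W2, then seat it and release.

Call:
arm_command:
  series: [0,-0.1,0,0,0,0,-0.2,0,0,0,0,-0.3,0,0,0,0,-0.35,0,0,0,0,-0.35,0,0,0]

```text
clock: 26.78
eef_pos: [515.0, -97.6, 22.1]
tool_rot: [-3.13, -0.004, 1.417]
force: [0.1, 5.7, 1.0]
width: 57.6
gripper_force: 64.5
```

Call:
arm_command:
  series: [0,0,0,0.05,0,0,0,0,0.1,0,0,0,0,0.15,0,90,0,0,0.15,0,90,0,0,0.15,0]

```text
clock: 27.2
eef_pos: [514.8, -100.5, 20.7]
tool_rot: [-3.131, 0.001, 1.416]
force: [-0.7, -0.5, 0.8]
width: 76.8
gripper_force: 0.0
```

Call:
arm_command:
  series: [90,0,0,0,0,90,0,0,0,0,90,0,0,-0.5,0,90,0,0,-2,0,100,0,0,-4,0]

```text
clock: 27.62
eef_pos: [514.0, -99.7, 60.2]
tool_rot: [-3.128, -0.001, 1.415]
force: [0.8, 0.5, -0.4]
width: 84.7
gripper_force: 0.0
```

Call:
arm_command:
  series: [100,-1,0,-3,0,100,-3,0,-6,0,100,-5,0,-9,0,100,-6.5,0,-12,0,100,-7,0,-14,0]

```text
clock: 28.03
eef_pos: [505.7, -173.2, 204.0]
tool_rot: [-3.134, 0.002, 1.411]
force: [1.3, -0.7, 0.4]
width: 85.5
gripper_force: 0.0
```

Call:
arm_command:
  series: [100,0,0,0,0,100,0,0,0,0,100,0,0,0,0,100,0,0,0,0,100,0,0,0,0]

```text
clock: 28.45
eef_pos: [505.2, -168.3, 199.3]
tool_rot: [-3.128, -0.001, 1.417]
force: [0.7, -0.7, 0.0]
width: 85.6
gripper_force: 0.0
```

```bash
python3 look.py l3
```

```text
28.5 [ 505.4 -168.4  199.4] [-1.7924e+02 -7.0000e-02  8.1160e+01] F [-0.1 -0.1 -0.8] w 85.5 g 0.0
tray frame tcp [  1.7 -37.3]
rim x [-45.8  45.7] y -54.8 119.0
x -28 floor y (np.float64(39.7), np.float64(46.5)) tops y (np.float64(-45.3), np.float64(37.7))
x -20 floor y (np.float64(39.6), np.float64(46.5)) tops y (np.float64(-44.9), np.float64(37.7))
x -10 floor y (np.float64(39.7), np.float64(46.5)) tops y (np.float64(-44.6), np.float64(37.8))
x 0 floor y (np.float64(39.7), np.float64(46.5)) tops y (np.float64(-44.8), np.float64(36.9))
x 10 floor y (np.float64(39.8), np.float64(46.5)) tops y (np.float64(-45.4), np.float64(37.9))
x 20 floor y (np.float64(39.8), np.float64(46.5)) tops y (np.float64(-45.7), np.float64(36.9))
x 28 floor y (np.float64(39.8), np.float64(45.7)) tops y (np.float64(-45.6), np.float64(37.0))
y -40 tops x -29.0 28.6 z 37.2
y -30 tops x -27.6 28.2 z 37.2
y -20 tops x -28.6 29.0 z 37.3
y -10 tops x -28.3 29.8 z 37.2
y 0 tops x -28.1 29.4 z 37.2
y 10 tops x -27.9 29.0 z 37.2
y 20 tops x -28.8 29.8 z 37.1
y 30 tops x -28.5 29.4 z 37.2
```

View pics/l3.png

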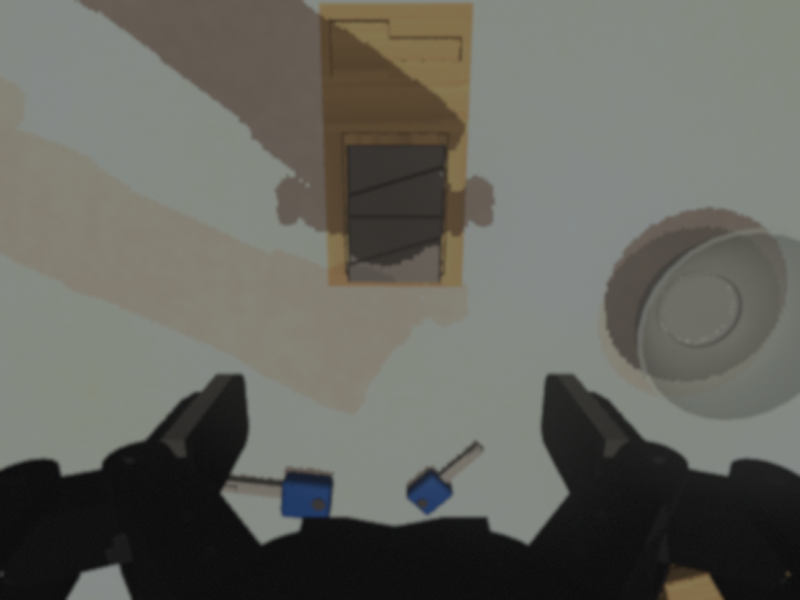

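Wrist view: all four wedges lie square in the compartment at (345–447, 143–283), alternating thick and thin, with all tops at the same height. The key recess is at (330–462, 20–72). The large key is at (307,493) and the small one at (430,492). Next is the middle-sized key.

```bash
python3 - <<'E'
from plan import *
st();plan(498,-352,160,39,2)
E
```

```text
28.55 [ 505.5 -168.6  199.6] [-1.7926e+02 -6.0000e-02  8.1150e+01] F [ 0.3 -0.2  1.2] w 85.0 g 0.0
shift cm [-9.12  1.04  1.98] turn 21.1 rows 2.9
shift cm [-8.13  4.25  1.98] turn 21.1 rows 2.9
```

Correction: the key at (430,492) is the middle-sized one, since its blade points +x, +y. The one at (307,493) is the large key.

Call:
arm_command:
  series: [100,-1,0.1,0.2,4,100,-3,0.3,0.6,8,100,-5,0.6,1,12,100,-7,0.8,1.5,17,100,-9.1,1,2,21]

```text
clock: 28.97
eef_pos: [501.5, -260.8, 179.5]
tool_rot: [-3.13, 0.003, 1.046]
force: [1.0, 0.5, -0.2]
width: 85.2
gripper_force: 0.0
```

Call:
arm_command:
  series: [100,-2,1,0.5,5,100,-4,2.1,1,10,100,-6,3.1,1.5,15,100,-7.5,4,1.9,19,100,-8.1,4.2,2,21]

```text
clock: 29.38
eef_pos: [496.3, -354.4, 159.0]
tool_rot: [-3.133, 0.009, 0.678]
force: [-0.2, 0.3, 0.1]
width: 85.6
gripper_force: 0.0
```

Call:
arm_command:
  series: [100,0,0,0,0,100,0,0,0,0,100,0,0,0,0,100,0,0,0,0,100,0,0,0,0]

```text
clock: 29.8
eef_pos: [498.0, -350.4, 160.3]
tool_rot: [-3.132, 0.006, 0.685]
force: [0.0, -0.3, -0.3]
width: 85.6
gripper_force: 0.0
```

```bash
cat > key.py <<'E'
from h import *
import go
from plan import plan
def key(tag,x0):
    snap("wrist");go.st();s=snap("wrist");w=cloud(s);hs=cv2.cvtColor(s['p'],cv2.COLOR_RGB2HSV)
    np.savez(f'pics/{tag}.npz',p=s['p'],d=s['d'],**s['m']);cv2.imwrite(f'pics/{tag}.png',cv2.resize(s['p'][:,:,::-1],(800,600)))
    c=proj(s,[x0[0],x0[1],13])[0];z=w[...,2]
    m=blob((z>8.5)&(z<18)&(hs[...,0]>95)&(hs[...,0]<135)&(hs[...,1]>90),c)
    zt=np.nanmedian(z[m]);x,i=fit(s,m,KEYH,zt,x0,2)
    q=w[m][:,:2];print('px',c.round(0),'head',x[:2].round(1),np.degrees(x[2]).round(1),'iou',i.round(3),'ztop',zt.round(1),'area',cv2.contourArea(cv2.convexHull(q.astype(np.float32))).round(0))
    u=place(w.reshape(-1,3)[:,:2]-x[:2],[0,0,-x[2]]);zz=w[...,2].reshape(-1)
    b=(zz>2.5)&(zz<9)&(u[:,0]>20)&(u[:,0]<60)&(abs(u[:,1])<15)
    if b.sum(): print('blade n',b.sum(),'x max',u[b][:,0].max().round(1),'y at ends',np.median(u[b&(u[:,0]<30)][:,1]).round(1),np.median(u[b&(u[:,0]>42)][:,1]).round(1),'z',np.median(zz[b]).round(1))
    go.st();return x
if __name__=='__main__':
    x=key('k1',[502,-352,np.radians(39)])
    plan(*x[:2],60,np.degrees(x[2]),1)
E
python3 key.py
```

```text
29.85 [ 497.9 -350.6  160.3] [-179.49    0.34   39.23] F [ 0.4 -0.2 -0.2] w 85.2 g 0.0Traceback (most recent call last):
  File "key.py", line 16, in <module>
    x=key('k1',[502,-352,np.radians(39)])
  File "key.py", line 10, in key
    q=w[m][:,:2];print('px',c.round(0),'head',x[:2].round(1),np.degrees(x[2]).round(1),'iou',i.round(3),'ztop',zt.round(1),'area',cv2.contourArea(cv2.convexHull(q.astype(np.float32))).round(0))
                                                                                                                                  ^^^^^^^^^^^^^^^^^^^^^^^^^^^^^^^^^^^^^^^^^^^^^^^^^^^^^^^^^^^
AttributeError: 'float' object has no attribute 'round'
```

```bash
sed -i "s/cv2.contourArea(cv2.convexHull(q.astype(np.float32))).round(0)/round(cv2.contourArea(cv2.convexHull(q.astype(np.float32))))/" key.py; python3 key.py
```

```text
29.95 [ 497.7 -351.1  160.3] [-179.5     0.35   39.18] F [-0.3  0.2 -0.4] w 85.4 g 0.0
px [255. 172.] head [ 501.9 -355.7] 44.7 iou 0.715 ztop 12.3 area 610
blade n 321 x max 54.6 y at ends -4.6 -7.9 z 5.5
30.0 [ 497.6 -351.3  160.3] [-179.5     0.36   39.16] F [0.3 0.5 0.2] w 85.7 g 0.0
shift cm [ 0.05  0.62 10.03] turn -5.5 rows 2.4
```

```bash
python3 - <<'E'
from h import *
f=np.load('pics/k1.npz');s=dict(p=f['p'],d=f['d'],m=dict(mtx=f['mtx'],R=f['R'],t=f['t']));w=cloud(s);z=w[...,2]
c=proj(s,[502,-352,13])[0]
for lo in(8,9,10):
    m=blob((z>lo)&(z<18),c);x,i=fit(s,m,KEYH,12.3,[502,-354,np.radians(39)],2);q=w[m][:,:2].astype(np.float32)
    print(lo,m.sum(),'head',x.round(2),np.degrees(x[2]).round(1),i.round(3),cv2.minAreaRect(q))
m=blob((z>2)&(z<18),c);x,i=fit(s,m,KEY,8,[502,-354,np.radians(39)],2);print('whole',x.round(2),np.degrees(x[2]).round(1),i.round(3))
b=blob((z>2)&(z<18),c)&(z<7.5);q=w[b][:,:2]
d=(q-[502,-354]);r=np.hypot(*d.T);q=q[(r>22)];v,_=0,0
l=cv2.fitLine(q.astype(np.float32),cv2.DIST_HUBER,0,.01,.01).ravel();print('blade line',l.round(2),np.degrees(np.arctan2(l[1],l[0])).round(1),'tip r',r.max().round(1))
im=s['p'][100:230,180:340,::-1];cv2.imwrite('pics/kc.png',cv2.resize(im,(800,650))[:600])
E
```

```text
8 842 head [ 502.5  -355.93    0.61] 35.2 0.943 ((502.2157287597656, -356.09222412109375), (30.02835464477539, 25.969158172607422), 36.49544143676758)
9 831 head [ 502.57 -355.7     0.62] 35.6 0.935 ((502.21044921875, -356.09759521484375), (30.024438858032227, 25.90864372253418), 36.18423080444336)
10 798 head [ 502.88 -355.89    0.62] 35.8 0.901 ((502.31146240234375, -355.96099853515625), (29.529443740844727, 25.541767120361328), 36.22882080078125)
whole [ 502.54 -356.19    0.64] 36.4 0.944
blade line [   0.8     0.59  533.95 -333.21] 36.5 tip r 53.8
```

View pics/kc.png

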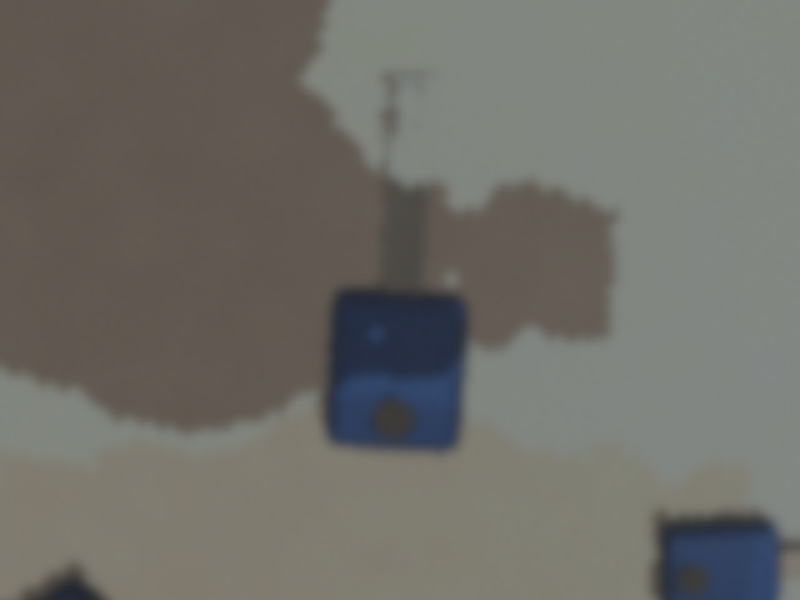

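The crop shows the key head at (395,370) with its blade pointing up to (405,75). Depth gives the head as 30.0 x 25.9 mm, so this is the middle-sized key, at (502.3, −356.0) with yaw 36.4°.

```bash
python3 - <<'E'
from plan import *
st();plan(502.3,-356,40,36.4,1)
E
```

```text
30.0 [ 497.6 -351.3  160.3] [-179.5     0.36   39.16] F [0.3 0.5 0.2] w 85.7 g 0.0
shift cm [ 0.06  0.66 12.03] turn 2.8 rows 2.9
```

Call:
arm_command:
  series: [100,0,0.6,1,1.5,100,0.05,0.65,4,2.8,100,0.05,0.65,7.5,2.8,100,0.05,0.65,10.5,2.8,100,0.05,0.65,12,2.8]

```text
clock: 30.42
eef_pos: [499.0, -354.4, 35.7]
tool_rot: [-3.128, 0.008, 0.633]
force: [1.1, 1.5, -0.4]
width: 85.3
gripper_force: 0.0
```

Call:
arm_command:
  series: [60,0,0,0,0,60,0,0,0,0,60,0,0,0,0,60,0,0,0,0,60,0,0,0,0]

```text
clock: 30.83
eef_pos: [501.5, -356.8, 41.7]
tool_rot: [-3.136, 0.006, 0.634]
force: [-0.2, 0.5, 0.3]
width: 51.0
gripper_force: 0.0
```

```bash
python3 - <<'E'
from plan import *
st();plan(502.3,-356,4,36.4,1)
E
```

```text
30.83 [ 501.5 -356.8   41.7] [-179.67    0.35   36.32] F [-0.2  0.5  0.3] w 51.0 g 0.0
shift cm [ 0.11 -0.02  3.77] turn -0.1 rows 0.9
```

Call:
arm_command:
  series: [60,0.05,0,1,0,60,0.05,0,2,0,60,0.05,0,3,0,60,0.05,0,3.6,0,60,0.05,0,3.6,0]

```text
clock: 31.25
eef_pos: [499.5, -354.6, 1.8]
tool_rot: [-3.13, 0.008, 0.634]
force: [0.7, 1.0, -0.8]
width: 51.2
gripper_force: 0.0
```

Call:
arm_command:
  series: [60,0,0,0,0,60,0,0,0,0,0,0,0,0,0,0,0,0,0,0,0,0,0,0,0]

```text
clock: 31.67
eef_pos: [500.9, -356.1, 4.8]
tool_rot: [-3.134, 0.007, 0.634]
force: [0.1, 0.3, 0.2]
width: 24.0
gripper_force: 58.8
```

Call:
arm_command:
  series: [0,0,0,0,0,0,0,0,0,0,0,0,0,-0.5,0,0,0,0,-2,0,0,0,0,-4,0]

```text
clock: 32.08
eef_pos: [500.1, -354.8, 43.8]
tool_rot: [-3.13, 0.008, 0.634]
force: [-0.5, -1.5, 0.2]
width: 24.2
gripper_force: 58.9
```

```bash
python3 - <<'E'
from tp import *
st();plan(*T2W(-22.1,94.8),120,-9,3)
E
```

```text
32.08 [ 500.1 -354.8   43.8] [-179.33    0.45   36.31] F [-0.5 -1.5  0.2] w 24.2 g 58.9
shift cm [ 6.39 -8.56 -2.54] turn 15.1 rows 2.6
shift cm [ 3.94 -9.93 -2.54] turn 15.1 rows 2.6
shift cm [  1.22 -10.62  -2.54] turn 15.1 rows 2.6
```

Call:
arm_command:
  series: [0,0.8,-1,-1,3,0,2,-2.7,-1.7,6,0,3.4,-4.6,-2.1,9,0,4.9,-6.5,-2.4,12,0,6.4,-8.6,-2.6,15]

```text
clock: 32.5
eef_pos: [502.4, -248.1, 71.8]
tool_rot: [-3.136, 0.008, 0.369]
force: [-0.2, -0.2, -0.0]
width: 24.4
gripper_force: 58.9
```

Call:
arm_command:
  series: [0,0.8,-2,-0.5,3,0,1.6,-4,-1,6,0,2.4,-6,-1.5,9,0,3.1,-7.9,-2,12,0,3.9,-9.9,-2.5,15]

```text
clock: 32.92
eef_pos: [502.6, -141.3, 96.8]
tool_rot: [-3.138, 0.009, 0.107]
force: [-0.1, -0.0, -1.1]
width: 23.9
gripper_force: 58.9
```

Call:
arm_command:
  series: [0,0.3,-2.9,-0.6,4,0,0.6,-5.8,-1.3,8,0,0.9,-8.4,-1.9,12,0,1.1,-10,-2.3,14.5,0,1.1,-10.6,-2.5,15.2]

```text
clock: 33.33
eef_pos: [502.4, -32.1, 121.6]
tool_rot: [-3.138, 0.011, -0.152]
force: [0.3, 0.2, -0.5]
width: 23.9
gripper_force: 58.9
```

Call:
arm_command:
  series: [0,0,0,1.5,0,0,0,0,3,0,0,0,0,5,0,0,0,0,6,0,0,0,0,6.5,0]

```text
clock: 33.75
eef_pos: [500.7, -36.3, 55.2]
tool_rot: [-3.141, 0.012, -0.155]
force: [-0.0, 0.2, -0.4]
width: 23.9
gripper_force: 58.9
```

Call:
arm_command:
  series: [0,0,0,0,0,0,0,0,0,0,0,0,0,0,0,0,0,0,0,0,0,0,0,0,0]

```text
clock: 34.17
eef_pos: [501.8, -35.7, 56.4]
tool_rot: [-3.141, 0.01, -0.155]
force: [-0.5, 0.1, -0.9]
width: 23.8
gripper_force: 58.9
```

```bash
python3 - <<'E'
from tp import *
from h import *
snap("wrist");here();s=snap("wrist");w=cloud(s);np.savez('pics/kh.npz',p=s['p'],d=s['d'],**s['m'])
q=w.reshape(-1,3);q=q[np.isfinite(q[:,0])];u=place(q[:,:2],[0,0,np.radians(9)])-UC
z=monitor.read_state()['eef_pos'][2]
hs=cv2.cvtColor(s['p'],cv2.COLOR_RGB2HSV)
b=((hs[...,0]>95)&(hs[...,0]<135)&(hs[...,1]>90)&(s['d']<400));p=w[b];p=p[p[:,2]>z-10];pu=place(p[:,:2],[0,0,np.radians(9)])-UC
print('blue n',len(p),'x',np.percentile(pu[:,0],[1,99]).round(1),'y',np.percentile(pu[:,1],[1,99]).round(1),'z',np.percentile(p[:,2],[1,50,99]).round(1))
k=(q[:,2]>z-8)&(q[:,2]<z+6)&(u[:,0]>0)&(u[:,0]<45)&(abs(u[:,1]-94.8)<15)
print('blade n',k.sum(),'x',u[k][:,0].min(),u[k][:,0].max(),[np.median(u[k&(abs(u[:,0]-x)<4)][:,1]).round(1) for x in(2,10,18,26)],'z',[np.median(q[k&(abs(u[:,0]-x)<4)][:,2]).round(1) for x in(2,10,18,26)])
r=(q[:,2]>4.5)&(q[:,2]<8)&(abs(u[:,0])<44)&(u[:,1]>70)&(u[:,1]<125)
print('recess n',r.sum(),u[r].min(0).round(1),u[r].max(0).round(1))
plan(*T2W(-23.1,94.6),30,-9,1)
E
```

```text
34.22 [501.7 -35.6  56.3] [-179.94    0.59   -8.86] F [ 0.1 -0.5 -1.4] w 23.9 g 58.9
tray frame tcp [-22.7  93.3]
blue n 2683 x [-32.9  -5.4] y [ 79.6 103.2] z [60.6 63.8 65.2]
blade n 1320 x 0.0029047937686073055 34.71305228915617 [np.float64(91.5), np.float64(91.6), np.float64(91.6), np.float64(91.8)] z [np.float64(56.8), np.float64(56.8), np.float64(56.8), np.float64(57.3)]
recess n 1638 [-33.   77.8] [ 39.5 110. ]
shift cm [-0.03 -0.12  2.62] turn 0.1 rows 0.6
```

Call:
arm_command:
  series: [0,-0.1,-0.15,0.5,0,0,-0.1,-0.15,1.2,0,0,-0.1,-0.15,2,0,0,-0.1,-0.15,2.8,0,0,-0.1,-0.15,3.2,0]

```text
clock: 34.68
eef_pos: [499.8, -33.5, 23.0]
tool_rot: [-3.14, 0.012, -0.155]
force: [-0.2, 0.3, -0.9]
width: 23.9
gripper_force: 58.9
```

Call:
arm_command:
  series: [0,0,0,0,0,0,0,0,0,0,0,0,0,0,0,0,0,0,0,0,0,0,0,0,0]

```text
clock: 35.1
eef_pos: [500.5, -33.9, 24.2]
tool_rot: [-3.141, 0.011, -0.155]
force: [-0.0, -0.2, -0.9]
width: 24.1
gripper_force: 58.9
```

```bash
python3 - <<'E'
from tp import *
here();plan(*T2W(-23.6,94.9),12,-9,1)
E
```

```text
35.1 [500.5 -33.9  24.2] [-179.95    0.6    -8.87] F [-0.  -0.2 -0.9] w 24.1 g 58.9
tray frame tcp [-24.2  94.8]
shift cm [ 0.06 -0.01  1.22] turn 0.1 rows 0.3
```

Call:
arm_command:
  series: [0,0.05,0,0.2,0,0,0.05,0,0.4,0,0,0.05,0,0.6,0,0,0.05,0,0.8,0,0,0.05,0,0.9,0]

```text
clock: 35.52
eef_pos: [500.5, -33.9, 14.6]
tool_rot: [-3.14, 0.011, -0.155]
force: [0.4, -0.6, 0.2]
width: 24.3
gripper_force: 58.9
```

Call:
arm_command:
  series: [0,0,0,0.1,0,0,0,0,0.2,0,0,0,0,0.25,0,0,0,0,0.3,0,0,0,0,0.3,0]

```text
clock: 35.93
eef_pos: [500.6, -34.0, 12.2]
tool_rot: [-3.14, 0.011, -0.155]
force: [-0.4, -0.6, 3.5]
width: 24.0
gripper_force: 61.0
```

```bash
python3 tp.py -23.6 94.9 12 1 -90
```

```text
35.93 [500.6 -34.   12.2] [-179.92    0.63   -8.89] F [-0.4 -0.6  3.5] w 24.0 g 61.0
tray frame tcp [-24.1  94.8]
shift cm [ 0.05 -0.01  0.02] turn 0.1 rows 0.0
```

It's seated at the expected height with 3.5 N of contact, so I'll open it partway (to stay clear of the wedges), lift away and look.

Call:
arm_command:
  series: [48,0,0,0,0,48,0,0,0,0,48,0,0,0,0,48,0,0,-0.5,0,48,0,0,-2,0]

```text
clock: 36.35
eef_pos: [499.7, -33.7, 31.0]
tool_rot: [-3.141, 0.014, -0.155]
force: [-0.2, 0.3, 0.6]
width: 41.5
gripper_force: 0.0
```

Call:
arm_command:
  series: [48,0,0,-2,0,48,0,0,-5,0,48,-2,0,-9,0,48,-4,0,-13,0,48,-5,0,-16,0]

```text
clock: 36.77
eef_pos: [450.9, -26.7, 193.9]
tool_rot: [-3.14, 0.013, -0.156]
force: [1.2, -0.7, 0.2]
width: 41.1
gripper_force: 0.0
```

Call:
arm_command:
  series: [100,0,0,0,0,100,0,0,0,0,100,0,0,0,0,100,0,0,0,0,100,0,0,0,0]

```text
clock: 37.18
eef_pos: [452.8, -26.7, 191.5]
tool_rot: [-3.141, 0.013, -0.155]
force: [-0.6, -0.6, 0.3]
width: 85.3
gripper_force: 0.0
```

```bash
python3 - <<'E'
from look import *
s,w=look('fin')
q=w.reshape(-1,3);q=q[np.isfinite(q[:,0])];u=place(q[:,:2],[0,0,np.radians(9)])-UC
h=(q[:,2]>16.5)&(q[:,2]<24)&(u[:,1]>70)&(abs(u[:,0])<50)&(u[:,1]<125)
print('head x',np.percentile(u[h][:,0],[1,99]).round(1),'y',np.percentile(u[h][:,1],[1,99]).round(1),'z pctl',np.percentile(q[h][:,2],[5,50,95]).round(1),cv2.minAreaRect(u[h].astype(np.float32)))
v,c=np.linalg.lstsq(np.c_[q[h][:,0]-500,q[h][:,1]+35,np.ones(h.sum())],q[h][:,2],rcond=None)[:2];print('head plane slopes',v.round(4))
for x in(0,8,16,24,31):
    b=(abs(u[:,0]-x)<2)&(abs(u[:,1]-94.7)<12);f=b&(q[:,2]>10.9)&(q[:,2]<14);print(x,[(y,np.median(q[b&(abs(u[:,1]-y)<.8)][:,2]).round(1)) for y in range(85,105,2)])
E
```

```text
37.23 [452.8 -26.8 191.5] [-179.99    0.74   -8.89] F [ 0.5 -0.6  0.7] w 85.5 g 0.0
tray frame tcp [-72.3  94.3]
rim x [-45.3  46.2] y -55.5 118.9
x -28 floor y (np.float64(37.1), np.float64(44.7)) tops y (np.float64(-46.8), np.float64(37.0))
x -20 floor y (np.float64(37.6), np.float64(44.1)) tops y (np.float64(-46.3), np.float64(37.0))
x -10 floor y (np.float64(37.1), np.float64(44.6)) tops y (np.float64(-45.9), np.float64(37.1))
x 0 floor y (np.float64(37.9), np.float64(44.1)) tops y (np.float64(-46.0), np.float64(37.0))
x 10 floor y (np.float64(37.3), np.float64(44.4)) tops y (np.float64(-45.9), np.float64(37.4))
x 20 floor y (np.float64(37.1), np.float64(43.8)) tops y (np.float64(-46.4), np.float64(37.1))
x 28 floor y (np.float64(37.4), np.float64(44.4)) tops y (np.float64(-45.7), np.float64(37.4))
y -40 tops x -28.8 29.2 z 37.3
y -30 tops x -27.8 29.2 z 37.2
y -20 tops x -27.9 29.1 z 37.3
y -10 tops x -27.9 29.9 z 37.3
y 0 tops x -28.9 29.8 z 37.2
y 10 tops x -28.1 29.9 z 37.3
y 20 tops x -28.1 29.8 z 37.3
y 30 tops x -28.2 29.7 z 37.3
head x [-35.6  -7.1] y [ 80.1 105.3] z pctl
[... 689 characters left out ...]
, (87, np.float64(5.3)), (89, np.float64(6.4)), (91, np.float64(12.1)), (93, np.float64(12.3)), (95, np.float64(12.1)), (97, np.float64(9.1)), (99, np.float64(6.6)), (101, np.float64(10.4)), (103, np.float64(11.2))]
24 [(85, np.float64(11.3)), (87, np.float64(9.3)), (89, np.float64(6.5)), (91, np.float64(12.4)), (93, np.float64(13.1)), (95, np.float64(13.0)), (97, np.float64(11.2)), (99, np.float64(6.6)), (101, np.float64(10.6)), (103, np.float64(11.4))]
31 [(85, np.float64(10.6)), (87, np.float64(9.5)), (89, np.float64(6.1)), (91, np.float64(12.2)), (93, np.float64(13.0)), (95, np.float64(13.0)), (97, np.float64(11.8)), (99, np.float64(6.1)), (101, np.float64(9.6)), (103, np.float64(11.4))]
```

The key lies flat: its head top is at 19.1 mm, level to about half a degree, and the blade is centred in its channel with gaps on both sides. All four wedges are level and square, and the gripper is clear. Handing in.

```bash
python3 -c "
from cell import workorder
print(workorder.finish_job())"
```

```text
the job is handed in; nothing more can be done
None
```

The job is handed in at about 37 s: the four wedges are packed flat and square in the compartment, thick end beside thin, the middle-sized key lies flat in its recess, everything is released, and I made no contact with the bowl or whistle.

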